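# Put the saucepans away under the basin: handles in, lids on

### The arm

A 7-joint arm with a two-finger parallel gripper is mounted at the origin on the work surface. World frame = base frame: x ahead of the robot, y to its left, z up, the work surface at z = 0. Lengths are in mm, angles in rad, forces in N, time in s.
With the tool pointing down it reaches from about 400 to 925 mm from the base axis. Payload 5.6 kg.
Tool frame: the origin (TCP) lies midway between the tips of the shut fingers; the grasp point (between the pads) lies 19 mm behind it (arm.grasp_offset is the distance from the TCP to the grasp point, in mm); z points along the fingers, y is the line along which they close (so a half turn about z gives the same grasp; the last joint's range is limited). The gripper opens to 85 mm and grips with 20 to 120 N. Pads are 22 mm wide; open, the fingers measure 114 mm over their backs; the gripper's body (76 mm by 85 mm) begins 54 mm behind the grasp point. The pads swing forward as they close: fully open they stand 13 mm farther back than shut.
Start: joints at [-1.162, 0.468, -0.012, 1.603, 0.006, 1.071, -0.056], TCP at [283.82, 584.769, 231.29] pointing down, gripper open.
Joint ranges: [-2.53, 2.53], [-0.31, 2.02], [-1.57, 1.55], [0.28, 2.44], [-1.29, 4.43], [0.15, 1.84], [-2.92, 2.92]. Speed limits (rad/s): [2.57, 2.57, 3.14, 3.14, 3.14, 3.14, 3.14].

### API

Orientations are given as a 3x3 rotation matrix whose columns are the frame's x, y, z axes.
In Python, from plant import arm, eyes, job_done gives the robot as it stands.
- The arm moves only by the tool step_arm, never from a script. Its arguments are lists of equal length, an entry for each row: "jaw": the finger opening in cm, from 0 to 8.54; "delta_pos": the shift along the tool's x, y, z in cm, a list of three; "twist": the turn about the tool's z in rad. A call has 1 to 5 rows; each row is the pose to reach, as a shift and turn from the pose commanded when the call began, along the tool's axes at that moment; what a row does not reach only later rows make up. A row lasts 1/10 s, in which the tool goes at most 50 mm and 8.59 degrees, less where a joint would pass 70% of its speed; a pose out of reach is approached as far as the arm can. A call with a gripper value outside its range is refused whole. The fingers move at their own pace and stop on an object; the grip force is fixed at half the most. Time passes only in rows, so rows that repeat a pose let the fingers close. It gives the time, the measured TCP pose, the force, the opening and the grip force at its end, in the units of the state.
- arm.observe(): the state, without advancing time (a new reading comes with each control period).
- eyes.snapshot(name): name is "scene" or "top"; returns a dict with "image" (384x512x3 uint8, red, green, blue), "vertical_fov" (degrees; the focal length in pixels is half the picture's height over the tangent of half this angle, whatever the lens; pixels are square), "cx", "cy" (the principal point, pixels), "origin" and "rotation" of the camera in the world. Camera axes: x right, y down, z forward; pixel columns grow to the right and rows downward; lengths in mm; the calibration is good to about 2 mm. A picture is of the moment at which its call begins. There is no depth.
- job_done(): hands the job in; it is judged then, once.
The state is a dict: "time_s": time; "qpos": joint angles; "qd": joint speeds; "effort": joint torques, N m; "position": TCP position; "eef_rot": TCP orientation; "wrist_force": force on the tool from outside, world axes, zero at the start; "moment": the same for the moment, N m; "finger_gap": opening from 0.0 (shut) to 1.0 (fully open); "grip_force": force on a finger pad.
Only numpy, scipy, OpenCV 4.12 (cv2) and the standard library are available. Lean on these libraries where they do the work, as an engineer would, in place of code of your own. Each camera call takes 0.05 s, during which the arm holds its last target. There are 200 camera calls.

### The job

Get the three saucepans ready for the cupboard door to close: without lifting the pans, swing every handle inward so that it points straight back to the wall (the side where the robot stands) and clears the neighbouring pans, each pan standing centred on its own cork mat. Take the steel cup out of the large pan and stand it upright in the free half of the grey tray, then put on every lid that is there, each on the pan of its size, seated and level. Leave the sprayer and the drain stopper where they are; if a pan or a lid gets knocked aside, put it right.

Things in the scene. Friction and masses are not known exactly. Their poses are not given: they have to be found in the camera images.
- pan_small: The small stainless steel saucepan, 120 mm across, 66 mm high (rim height), wall 3 mm, floor 4 mm thick, with one straight black plastic handle. Loose; it slides on its mat. Origin: centre of its underside; z up, x along the handle, outward, so its yaw is the way the handle points.
- pan_small_grip (a point): A good place to pinch that pan's handle: on the handle's centre line, 105 mm out from the pan's axis and 76 mm above its underside. The handle is 16 mm wide, 14 mm thick, and runs from 10 to 125 mm outside the pan's wall, rising outward at 20 degrees.
- pan_small_tip (a point): The outer end of that handle, 185 mm from the pan's axis and 105 mm above its underside (handles pass above the rims of the neighbouring pans).
- mat_small: Round cork mat, 140 mm across, 3 mm thick, fixed to the shelf: the small pan's own place. Origin: centre of its underside, on the shelf (z = 0); its x axis points from the wall to the shelf's front edge, like the world's.
- lid_small: Flat steel lid of the small pan (may be absent), lying right way up. From below: a plug 107 mm across, 8 mm deep, that drops inside the rim (3.5 mm play all round); a disc 126 mm across, 5 mm thick, that rests on the rim; a black knob 30 mm across, from 19 to 45 mm above the origin. Origin: centre of the plug's underside; z up. Seated, its origin is 58 mm above the pan's.
- pan_medium: The medium stainless steel saucepan, 136 mm across, 68 mm high (rim height), wall 3 mm, floor 4 mm thick, with one straight black plastic handle. Loose; it slides on its mat. Origin: centre of its underside; z up, x along the handle, outward, so its yaw is the way the handle points.
- pan_medium_grip (a point): A good place to pinch that pan's handle: on the handle's centre line, 113 mm out from the pan's axis and 78 mm above its underside. The handle is 16 mm wide, 14 mm thick, and runs from 10 to 125 mm outside the pan's wall, rising outward at 20 degrees.
- pan_medium_tip (a point): The outer end of that handle, 193 mm from the pan's axis and 107 mm above its underside (handles pass above the rims of the neighbouring pans).
- mat_medium: Round cork mat, 156 mm across, 3 mm thick, fixed to the shelf: the medium pan's own place. Origin: centre of its underside, on the shelf (z = 0); its x axis points from the wall to the shelf's front edge, like the world's.
- lid_medium: Flat steel lid of the medium pan (may be absent), lying right way up. From below: a plug 123 mm across, 8 mm deep, that drops inside the rim (3.5 mm play all round); a disc 142 mm across, 5 mm thick, that rests on the rim; a black knob 30 mm across, from 19 to 45 mm above the origin. Origin: centre of the plug's underside; z up. Seated, its origin is 60 mm above the pan's.
- pan_large: The large stainless steel saucepan, 152 mm across, 70 mm high (rim height), wall 3 mm, floor 4 mm thick, with one straight black plastic handle. Loose; it slides on its mat. Origin: centre of its underside; z up, x along the handle, outward, so its yaw is the way the handle points.
- pan_large_grip (a point): A good place to pinch that pan's handle: on the handle's centre line, 121 mm out from the pan's axis and 80 mm above its underside. The handle is 16 mm wide, 14 mm thick, and runs from 10 to 125 mm outside the pan's wall, rising outward at 20 degrees.
- pan_large_tip (a point): The outer end of that handle, 201 mm from the pan's axis and 109 mm above its underside (handles pass above the rims of the neighbouring pans).
- mat_large: Round cork mat, 172 mm across, 3 mm thick, fixed to the shelf: the large pan's own place. Origin: centre of its underside, on the shelf (z = 0); its x axis points from the wall to the shelf's front edge, like the world's.
- lid_large: Flat steel lid of the large pan (may be absent), lying right way up. From below: a plug 139 mm across, 8 mm deep, that drops inside the rim (3.5 mm play all round); a disc 158 mm across, 5 mm thick, that rests on the rim; a black knob 30 mm across, from 19 to 45 mm above the origin. Origin: centre of the plug's underside; z up. Seated, its origin is 62 mm above the pan's.
- cup: Empty stainless steel cup, slightly conical: 75 mm high, 56 mm across the foot, 64 mm across the rim, wall 3 mm. Loose, stands upright in the large pan and stands out 9 mm above its rim. Origin: centre of its underside; z up.
- tray: Low grey plastic tray, 200 mm (its x) by 130 mm (its y), walls 22 mm high and 4 mm thick, fixed on the shelf. Origin: centre of its underside, z up; its floor is 4 mm above the origin. The stopper lies in the half towards -x (the wall); the half towards +x is free, its middle 50 mm from the tray's origin.
- stopper: Hard dark silicone drain stopper, a plug 68 mm across with a knob, 38 mm high, lying in the tray. Origin: centre of its underside. To be left alone.
- sprayer: Grey plastic trigger sprayer bottle, 76 mm across, 220 mm high, standing on the shelf. Origin: centre of its underside. To be left alone.
Not all that is in view belongs to the job. Leave any pink or yellow look-alike of the cup alone. Leave any orange look-alike of the lid_large alone.

How it is judged:
By the outcome, as a careful person would: the job done as asked, in the order asked, and still so for the second after the job is handed in, with the robot touching nothing.
Of lid_small, lid_medium, lid_large only 2 to 3 are there at a start; the rules pass over those that are not, and their reading is None.
At some moment in a run one of pan_small, pan_medium, pan_large, lid_small, lid_medium, lid_large may be knocked a few centimetres aside while the robot is not near it.
Once in a run the grip may slacken for a moment while it holds something.
It also fails if it takes over 210 s, if anything falls off the work surface, if the arm or the gripper's body presses on something with over 40 N, if the wrist force passes 120 N, or if a joint passes its speed limit or range.

## Working session

There is one attempt and no reset: what is moved stays moved. The work goes in short steps, Python scripts to look and compute and a tool call to move; the robot and the scene stay as the last step left them, time stands still between calls to the robot, and variables do not carry over. Pictures are saved under pics/ and viewed, at most 14 in all, crops included, and the job is handed in when it is done.

Besides the shell and the picture viewer there is one more tool, called after "Request:" as a command line: name --pt "numbers of a row" for each row, then --argument value for the rest. step_arm: Moves the arm, as the interface text tells. Its arguments: {"type":"object","properties":{"jaw":{"type":"array"},"delta_pos":{"type":"array"},"twist":{"type":"array"}},"required":["jaw","delta_pos","twist"]}

```bash
ls; mkdir -p pics
cat > h.py <<'E'
import numpy as np, cv2
from plant import arm, eyes, job_done
def snap(n,f):
    s=eyes.snapshot(n); cv2.imwrite(f'pics/{f}.png',s['image'][:,:,::-1]); np.save(f'pics/{f}.npy',s,allow_pickle=True); return s
def load(f): return np.load(f'pics/{f}.npy',allow_pickle=True).item()
def foc(s): return s['image'].shape[0]/2/np.tan(np.radians(s['vertical_fov'])/2)
def ray(s,u,v,z):
    f=foc(s); d=np.array(s['rotation'])@np.array([(u-s['cx'])/f,(v-s['cy'])/f,1]); o=np.array(s['origin'])
    return o+d*(z-o[2])/d[2]
def proj(s,p):
    c=np.array(s['rotation']).T@(np.array(p,float)-np.array(s['origin'])); f=foc(s)
    return np.array([s['cx']+f*c[0]/c[2],s['cy']+f*c[1]/c[2]])
E
python3 - <<'E'
from h import *
a=snap('top','t0');b=snap('scene','s0')
for s in(a,b): print({k:v for k,v in s.items() if k!='image'})
print(arm.observe())
im=np.hstack([cv2.imread('pics/t0.png'),cv2.imread('pics/s0.png')])
cv2.imwrite('pics/both0.png',cv2.resize(im,(800,300)))
cv2.imwrite('pics/t0b.png',cv2.resize(cv2.imread('pics/t0.png'),(800,600),interpolation=cv2.INTER_CUBIC))
cv2.imwrite('pics/s0b.png',cv2.resize(cv2.imread('pics/s0.png'),(800,600),interpolation=cv2.INTER_CUBIC))
E
```

```text
pics
{'vertical_fov': 44.22975422055789, 'cx': 256.08784140796007, 'cy': 188.12166349157752, 'origin': array([ 207.97314027,   53.63441702, 1768.81500411]), 'rotation': array([[-0.00886121, -0.9890637 ,  0.14722254],
       [-0.99993583,  0.00980359,  0.00567666],
       [-0.00705789, -0.14716279, -0.9890871 ]])}
{'vertical_fov': 52.12846759083249, 'cx': 260.7095870177578, 'cy': 191.16196414093338, 'origin': array([1298.64503579, -263.88859045,  725.93297906]), 'rotation': array([[ 0.3455627 ,  0.53934314, -0.76791627],
       [ 0.9382674 , -0.21211473,  0.27324279],
       [-0.01551473, -0.81493332, -0.57934703]])}
{'time_s': 0.1, 'qpos': array([-1.16199082,  0.4682722 , -0.01161123,  1.60355603,  0.00599168,
        1.07139984, -0.05629568]), 'qd': array([ 0.00035574, -0.00272885,  0.00084651, -0.00351802, -0.00097334,
       -0.00013149,  0.00131088]), 'effort': array([ 1.04418443e-03, -5.33519375e+01,  2.14805687e-02, -2.51965803e+01,
        1.15033030e-02,  4.29700973e-03, -1.29215913e-06]), 'position': array([283.61280774, 584.29152871, 230.43441613]), 'eef_rot': array([[-8.99635666e-01,  4.36640934e-01, -6.03214948e-04],
       [ 4.36641338e-01,  8.99634450e-01, -1.48281005e-03],
       [-1.04782615e-04, -1.59737738e-03, -9.99998719e-01]]), 'wrist_force': array([-0.43532184, -0.24145314, -0.88036387]), 'moment': array([-0.00760914, -0.01733768, -0.02435104]), 'grip_force': 0.0, 'finger_gap': 0.9993364692502898}
```

View pics/t0b.png

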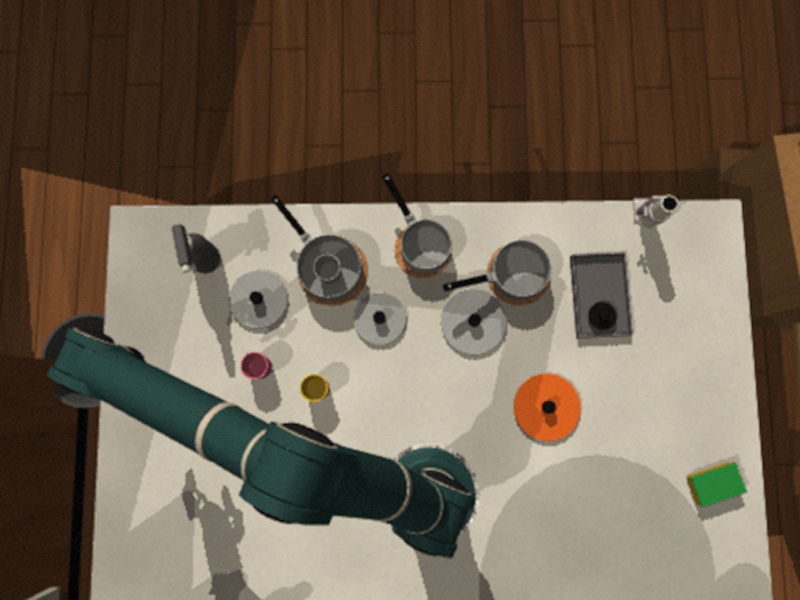

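View pics/s0b.png

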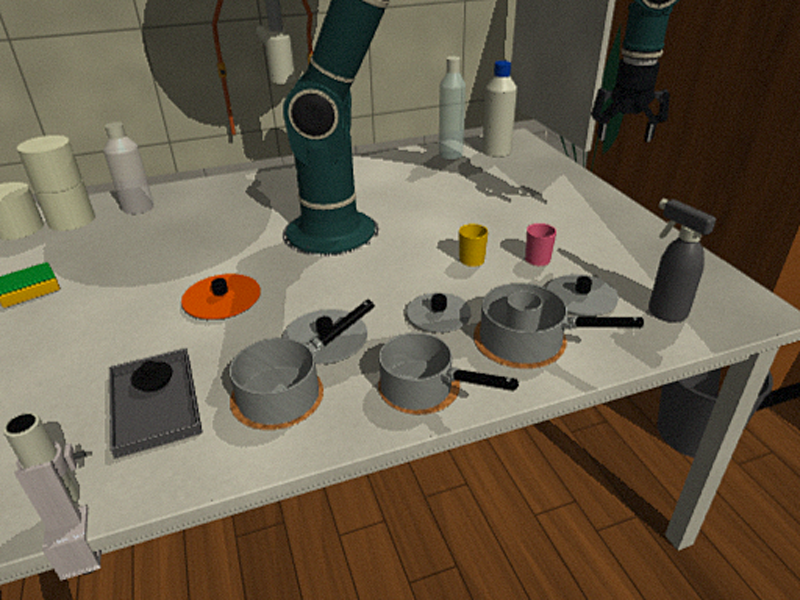

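```bash
cat >> h.py <<'E'
from scipy.optimize import minimize
from scipy.ndimage import map_coordinates
TH=np.linspace(0,2*np.pi,240,endpoint=False)
def chan(s,mode):
    im=s['image'].astype(float)
    if mode=='sat': g=im[:,:,0]-im[:,:,2]
    else: g=im.mean(2)
    return cv2.GaussianBlur(g,(0,0),0.7)
def cscore(s,g,x,y,z,r,d=2.0,w=None):
    c=lambda q:np.array([proj_all(s,x+q*np.cos(TH),y+q*np.sin(TH),z)])[0]
    a=c(r+d); b=c(r-d)
    A=map_coordinates(g,[a[1],a[0]],order=1); B=map_coordinates(g,[b[1],b[0]],order=1)
    return A-B
def proj_all(s,X,Y,z):
    P=np.stack([X,Y,np.full_like(X,z)]); c=np.array(s['rotation']).T@(P-np.array(s['origin'])[:,None]); f=foc(s)
    return np.array([s['cx']+f*c[0]/c[2],s['cy']+f*c[1]/c[2]])
def fitc(ss,x,y,z,r,mode='gray',span=14,d=2.5,sign=0):
    gs=[chan(s,mode) for s in ss]
    def cost(p):
        t=0
        for s,g in zip(ss,gs):
            v=cscore(s,g,p[0],p[1],z,r,d); v=np.clip(v*sign,-10,40) if sign else np.clip(abs(v),0,40); t-=v.mean()
        return t
    G=[(cost((x+i,y+j)),x+i,y+j) for i in np.arange(-span,span+1,3) for j in np.arange(-span,span+1,3)]
    b=min(G); o=minimize(cost,b[1:],method='Nelder-Mead',options=dict(initial_simplex=[b[1:],(b[1]+2,b[2]),(b[1],b[2]+2)]))
    return o.x.round(1),round(-o.fun,2)
E
cat > m0.py <<'E'
from h import *
t=load('t0');s=load('s0')
k=1.5625
def R(u,v,z): return ray(t,u/k,v/k,z)[:2]
for n,u,v,z,rs in [('panL',331,268,73,(76,73)),('panS',424,246,69,(60,57)),('panM',520,270,71,(68,65)),
   ('lidA',259,300,13,(79,71,63)),('lidB',381,321,13,(79,71,63)),('lidC',474,323,13,(79,71,63))]:
    g=R(u,v,z); print(n,g.round(0))
    for r in rs: print('   r',r,'top',fitc([t],*g,z,r),'scene',fitc([s],*g,z,r),'both',fitc([t,s],*g,z,r))
for n,u,v,z in [('tipL',276,199,112),('tipS',387,177,108),('tipM',446,287,110),('spray',180,250,200),('knobA',256,298,45),('knobB',379,318,45),('knobC',474,320,45)]: print(n,R(u,v,z).round(0))
for n,u,v,r in [('matL',332,274,86),('matS',423,249,70),('matM',519,274,78)]:
    g=R(u,v,3); print(n,g.round(0),[fitc(q,*g,3,r,'sat') for q in ([t],[s],[t,s])])
print('tray',[R(u,v,22).round(0) for u,v in [(571,254),(626,252),(632,337),(578,341)]])
g=R(327,266,79);print('cup',g.round(0),[fitc(q,*g,79,32) for q in ([t],[s],[t,s])])
E
python3 m0.py
```

```text
panL [523. 224.]
   r 76 top (array([529.7, 231.3]), np.float64(30.57)) scene (array([528.9, 228.7]), np.float64(23.08)) both (array([529.2, 229.7]), np.float64(52.3))
   r 73 top (array([527.6, 230.4]), np.float64(32.23)) scene (array([527.4, 232.3]), np.float64(24.63)) both (array([527.6, 230.6]), np.float64(56.56))
panS [574.   6.]
   r 60 top (array([580. ,   2.7]), np.float64(31.32)) scene (array([578.4,   2.7]), np.float64(28.13)) both (array([579.4,   2.5]), np.float64(58.71))
   r 57 top (array([579.3,   1.6]), np.float64(32.98)) scene (array([5.8e+02, 5.0e-01]), np.float64(30.06)) both (array([579.8,   0.7]), np.float64(62.68))
panM [ 514. -217.]
   r 68 top (array([ 521. , -220.3]), np.float64(32.03)) scene (array([ 518.3, -222.8]), np.float64(23.15)) both (array([ 519.1, -222.6]), np.float64(53.14))
   r 65 top (array([ 518. , -221.3]), np.float64(34.64)) scene (array([ 520.5, -223.3]), np.float64(23.31)) both (array([ 519.9, -223.1]), np.float64(56.59))
lidA [458. 403.]
   r 79 top (array([457.4, 405.3]), np.float64(18.27)) scene (array([470.8, 399.6]), np.float64(14.21))
[... 1441 characters left out ...]
tL [521. 229.] [(array([531.7, 229.9]), np.float64(13.3)), (array([531.8, 229. ]), np.float64(22.49)), (array([531.5, 229.5]), np.float64(35.66))]
matS [581.   7.] [(array([581.8,   7.9]), np.float64(15.27)), (array([581.6,   8. ]), np.float64(20.46)), (array([581.7,   8. ]), np.float64(35.72))]
matM [ 517. -225.] [(array([ 520.4, -222.9]), np.float64(13.18)), (array([ 520.6, -222.5]), np.float64(24.34)), (array([ 520.5, -222.6]), np.float64(37.49))]
tray [array([ 561., -349.]), array([ 565., -481.]), array([ 360., -484.]), array([ 351., -356.])]
cup [527. 233.] [(array([523.9, 229.5]), np.float64(15.6)), (array([523.9, 237.7]), np.float64(16.05)), (array([521.8, 238.6]), np.float64(30.18))]
```

```bash
cat > ov.py <<'E'
from h import *
def overlay(s,circs,box,f,size=None,k=6):
    u0,v0,u1,v1=box; im=s['image'][v0:v1,u0:u1,::-1]; k=min(800/(u1-u0),600/(v1-v0)); im=cv2.resize(im,None,fx=k,fy=k,interpolation=cv2.INTER_CUBIC)
    for x,y,z,r,c in circs:
        p=proj_all(s,x+r*np.cos(TH),y+r*np.sin(TH),z).T; p=((p-[u0,v0]+.5)*k).round().astype(int)
        cv2.polylines(im,[p.reshape(-1,1,2)],True,c,1)
    return im
E
python3 - <<'E'
from ov import *
t=load('t0');s=load('s0')
R,G,B=(0,0,255),(0,255,0),(255,0,0)
C=[(458,404,13,71,R),(458,404,45,15,R),(408,112,13,63,R),(408,112,45,15,R),(397,-110,13,79,R),(397,-110,45,15,R),
(527.6,230.6,73,76,G),(579.8,.7,69,60,G),(519.9,-223.1,71,68,G),(531.5,229.5,3,86,B),(581.7,8,3,70,B),(520.5,-222.6,3,78,B)]
a=overlay(t,C,(140,120,345,235),'');b=overlay(s,C,(140,170,410,280),'')
w=min(a.shape[1],b.shape[1]);im=np.vstack([cv2.resize(a,(700,int(a.shape[0]*700/a.shape[1]))),cv2.resize(b,(700,int(b.shape[0]*700/b.shape[1])))])
print(im.shape);k=min(1,600/im.shape[0]);im=cv2.resize(im,None,fx=k,fy=k,interpolation=cv2.INTER_AREA);cv2.imwrite('pics/ov0.png',im)
E
```

```text
(677, 700, 3)
```

View pics/ov0.png

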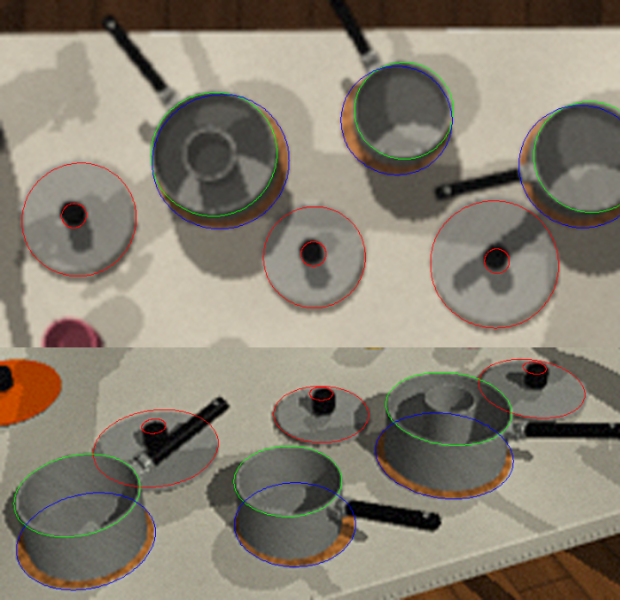

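```bash
cat >> h.py <<'E'
def fith(ss,cx,cy,R,hg,yaw):
    # handle yaw by darkness: R pan radius, hg grip height above shelf at r=R+45; returns yaw
    rr=np.linspace(R+25,R+120,30)
    def sc(th,px,py):
        t=0
        for s in ss:
            g=chan(s,'gray')
            for off in (-12,-6,0,6,12):
                X=px+rr*np.cos(th)-off*np.sin(th);Y=py+rr*np.sin(th)+off*np.cos(th)
                P=np.stack([X,Y,hg+(rr-R-45)*np.tan(np.radians(20))+5])
                c=np.array(s['rotation']).T@(P-np.array(s['origin'])[:,None]);f=foc(s)
                v=map_coordinates(g,[s['cy']+f*c[1]/c[2],s['cx']+f*c[0]/c[2]],order=1)
                t+=v.mean()*(1 if abs(off)<8 else -.8)
        return t
    a=np.radians(np.arange(yaw-15,yaw+15.1,.5)); v=[sc(q,cx,cy) for q in a]
    o=minimize(lambda p:sc(p[0],cx,cy),[a[np.argmin(v)]],method='Nelder-Mead')
    return round(float(np.degrees(o.x[0])),1)
def togo(x,y,z,yaw):
    """shift in tool axes (cm) and twist from the measured pose; yaw = wanted tool-x heading in deg"""
    o=arm.observe(); R=o['eef_rot']; d=R.T@(np.array([x,y,z])-o['position'])/10
    cy=np.degrees(np.arctan2(R[1,0],R[0,0])); tw=-np.radians((yaw-cy+180)%360-180)
    print('shift',d.round(2),'twist',round(tw,3),'now',o['position'].round(1),'yaw',cy.round(1)); return d,tw
E
python3 - <<'E'
from h import *
t=load('t0');s=load('s0')
for n,c,R,hg,y in [('L',(528,230.5),76,83,38),('S',(579.7,1),60,79,31),('M',(519.7,-223),68,81,105)]:
    print(n,[fith(q,*c,R,hg,y) for q in ([t],[s],[t,s])])
togo(430,340,220,38)
print(ray(s,690/k,300/k,60) if (k:=1.5625) else 0, ray(s,690/k,215/k,200))
E
```

```text
L [38.5, 38.4, 38.5]
S [32.0, 28.0, 31.5]
M [105.0, 102.4, 104.9]
shift [-23.84 -15.58   1.07] twist 2.027 now [283.6 584.3 230.4] yaw 154.1
[610.87809821 534.41382334  60.        ] [543.69575617 548.92136504 200.        ]
```

Request:
step_arm --jaw '[6,6,6,6,6]' --pt "-4.8 -3.1 0.2" --pt "-9.5 -6.2 0.4" --pt "-13 -8.5 0.6" --pt "-16.5 -10.9 0.8" --pt "-19.5 -12.8 1" --twist '[0.14,0.28,0.42,0.56,0.7]'

```text
time_s: 0.6
position: [404.8, 381.0, 221.0]
eef_rot: [[-0.399, 0.917, -0.0], [0.917, 0.399, -0.001], [-0.001, -0.001, -1.0]]
wrist_force: [0.6, -0.4, -0.1]
finger_gap: 0.704
grip_force: 0.0
```

```bash
python3 -c "
from h import *
togo(622.7,305.8,150,38.5)"
```

```text
shift [-15.58  16.99   7.11] twist 1.309 now [404.8 381.  221. ] yaw 113.5
```

Request:
step_arm --jaw '[6,6,6,6,6]' --pt "-2.5 3 0.5" --pt "-5.5 6 1" --pt "-8.5 9 2" --pt "-11.5 12 3" --pt "-14 15 4" --twist '[0.14,0.28,0.42,0.56,0.7]'

```text
time_s: 1.1
position: [598.9, 316.0, 180.6]
eef_rot: [[0.284, 0.959, -0.0], [0.959, -0.284, -0.001], [-0.001, 0.0, -1.0]]
wrist_force: [0.1, 0.7, 0.2]
finger_gap: 0.705
grip_force: 0.0
```

```bash
python3 -c "
from h import *
togo(622.7,305.8,130,38.5)"
```

```text
shift [-0.3   2.57  5.06] twist 0.611 now [598.9 316.  180.6] yaw 73.5
```

Request:
step_arm --jaw '[6,6,6,6,6]' --pt "-0.1 0.6 1" --pt "-0.2 1.4 2" --pt "-0.3 2 3" --pt "-0.3 2.5 4" --pt "-0.3 2.57 5" --twist '[0.14,0.28,0.42,0.56,0.611]'

```text
time_s: 1.6
position: [621.5, 307.0, 130.2]
eef_rot: [[0.781, 0.624, -0.0], [0.624, -0.781, -0.001], [-0.001, 0.001, -1.0]]
wrist_force: [-0.1, 0.3, -0.0]
finger_gap: 0.705
grip_force: 0.0
```

```bash
python3 -c "
from h import *
togo(622.7,305.8,66,38.5)
a=snap('top','t1');b=snap('scene','s1')
print(fitc([a,b],528,230.5,73,73),fith([a,b],528,230.5,76,83,38))
from ov import overlay
p=[(622.7,305.8,131,3,(0,0,255)),(622.7,305.8,83,3,(0,255,0))]
A=overlay(a,p,(150,90,250,165),'');B=overlay(b,p,(290,100,430,205),'')
cv2.imwrite('pics/c1.png',np.hstack([cv2.resize(A,(400,300)),cv2.resize(B,(400,300))]))
"
```

```text
shift [0.03 0.16 6.42] twist 0.002 now [621.5 307.  130.2] yaw 38.6
(array([528. , 229.7]), np.float64(50.74)) 38.5
```

View pics/c1.png

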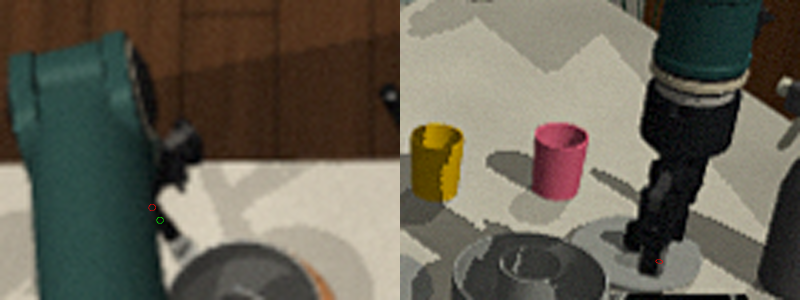

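Request:
step_arm --jaw '[5,5,5,5,5]' --pt "0 0.15 1.5" --pt "0 0.15 3" --pt "0 0.15 4.5" --pt "0 0.15 5.8" --pt "0 0.15 6.4" --twist '[0,0,0,0,0]'

```text
time_s: 2.2
position: [621.1, 306.0, 65.0]
eef_rot: [[0.778, 0.628, -0.002], [0.628, -0.778, -0.001], [-0.003, -0.001, -1.0]]
wrist_force: [-0.3, -1.1, -0.5]
finger_gap: 0.585
grip_force: 0.0
```

Request:
step_arm --jaw '[4,2,1,1,1]' --pt "0 0 0" --pt "0 0 0" --pt "0 0 0" --pt "0 0 0" --pt "0 0 0" --twist '[0,0,0,0,0]'

```text
time_s: 2.7
position: [623.1, 306.4, 68.3]
eef_rot: [[0.778, 0.628, 0.002], [0.628, -0.778, 0.0], [0.002, 0.001, -1.0]]
wrist_force: [1.2, -0.9, 0.9]
finger_gap: 0.174
grip_force: 60.0
```

Request:
step_arm --jaw '[0.5,0.5,0.5,0.5,0.5]' --pt "0 0 0" --pt "0 0 0" --pt "0 0 0" --pt "0 0 0" --pt "0 0 0" --twist '[0,0,0,0,0]'

```text
time_s: 3.2
position: [623.1, 306.4, 68.2]
eef_rot: [[0.778, 0.628, 0.002], [0.628, -0.778, 0.0], [0.002, 0.001, -1.0]]
wrist_force: [2.4, -1.2, 5.2]
finger_gap: 0.174
grip_force: 60.6
```

```bash
python3 -c "
from h import *
togo(622.7,305.8,66,38.5);print(arm.observe()['wrist_force'],arm.observe()['finger_gap'])
a=snap('top','t2');b=snap('scene','s2')
print(fitc([b],528,230.5,73,73))"
```

```text
shift [-0.07  0.02  0.22] twist 0.007 now [623.1 306.4  68.2] yaw 38.9
[ 2.43453395 -1.15856458  5.22508801] 0.1743780591330346
(array([527.7, 234.9]), np.float64(25.07))
```

Request:
step_arm --jaw '[0.5,0.5,0.5,0.5,0.5]' --pt "-0.05 -1.06 0" --pt "-0.19 -2.12 0" --pt "-0.42 -3.16 0" --pt "-0.74 -4.17 0" --pt "-1.14 -5.16 0" --twist '[-0.0873,-0.1745,-0.2618,-0.349,-0.4363]'

```text
time_s: 3.8
position: [581.9, 340.0, 68.2]
eef_rot: [[0.438, 0.899, 0.003], [0.899, -0.438, 0.001], [0.002, 0.002, -1.0]]
wrist_force: [3.8, -0.8, 4.4]
finger_gap: 0.173
grip_force: 60.4
```

```bash
python3 -c "
from h import *
togo(622.7,305.8,66,63.5);print(arm.observe()['moment'])
a=snap('top','t3');b=snap('scene','s3')
print(fitc([b],528,230.5,73,73),fitc([a],528,230.5,73,73))"
```

```text
shift [-1.29  5.16  0.23] twist 0.009 now [581.9 340.   68.2] yaw 64.0
[-0.07205098 -0.69469505 -0.02215977]
(array([527.4, 236.1]), np.float64(23.89)) (array([526.8, 233.4]), np.float64(30.04))
```

Request:
step_arm --jaw '[0.5,0.5,0.5,0.5,0.5]' --pt "-0.05 -1.06 0" --pt "-0.19 -2.12 0" --pt "-0.42 -3.16 0" --pt "-0.74 -4.17 0" --pt "-1.14 -5.16 0" --twist '[-0.0873,-0.1745,-0.2618,-0.349,-0.4363]'

```text
time_s: 4.4
position: [530.3, 353.1, 68.2]
eef_rot: [[0.017, 1.0, 0.002], [1.0, -0.017, 0.002], [0.002, 0.002, -1.0]]
wrist_force: [4.0, 1.0, 3.8]
finger_gap: 0.174
grip_force: 60.4
```

Request:
step_arm --jaw '[0.5,0.5,0.5,0.5,0.5]' --pt "-0.05 -1.06 0" --pt "-0.19 -2.12 0" --pt "-0.42 -3.16 0" --pt "-0.74 -4.17 0" --pt "-1.14 -5.16 0" --twist '[-0.0873,-0.1745,-0.2618,-0.349,-0.4363]'

```text
time_s: 4.9
position: [477.8, 343.4, 68.1]
eef_rot: [[-0.407, 0.913, 0.002], [0.913, 0.407, 0.003], [0.002, 0.003, -1.0]]
wrist_force: [2.9, 2.5, 3.9]
finger_gap: 0.177
grip_force: 60.4
```

```bash
python3 -c "
from h import *
o=arm.observe();togo(o['position'][0],o['position'][1],66,113.5);print(o['moment'])
a=snap('top','t4');b=snap('scene','s4')
print(fitc([b],528,230.5,73,73),fitc([a],528,230.5,73,73))"
```

```text
shift [-0.   -0.    0.21] twist 0.009 now [477.8 343.4  68.1] yaw 114.0
[ 0.48115812 -0.43086871 -0.03906259]
(array([526.1, 238.1]), np.float64(22.92)) (array([524.7, 233.6]), np.float64(32.45))
```

Request:
step_arm --jaw '[0.5,0.5,0.5,0.5,0.5]' --pt "-0.05 -1.06 0" --pt "-0.19 -2.12 0" --pt "-0.42 -3.16 0" --pt "-0.74 -4.17 0" --pt "-1.14 -5.16 0" --twist '[-0.0873,-0.1745,-0.2618,-0.349,-0.4363]'

```text
time_s: 5.5
position: [434.9, 312.5, 68.1]
eef_rot: [[-0.755, 0.655, 0.001], [0.655, 0.755, 0.004], [0.001, 0.003, -1.0]]
wrist_force: [1.2, 3.9, 5.7]
finger_gap: 0.173
grip_force: 60.5
```

Request:
step_arm --jaw '[0.5,0.5,0.5,0.5,0.5]' --pt "-0.05 -1.06 0" --pt "-0.19 -2.12 0" --pt "-0.42 -3.16 0" --pt "-0.74 -4.17 0" --pt "-1.14 -5.16 0" --twist '[-0.0873,-0.1745,-0.2618,-0.349,-0.4363]'

```text
time_s: 6.0
position: [409.0, 266.5, 68.1]
eef_rot: [[-0.962, 0.274, 0.0], [0.274, 0.962, 0.004], [0.001, 0.004, -1.0]]
wrist_force: [-0.9, 5.1, 5.6]
finger_gap: 0.175
grip_force: 60.7
```

Request:
step_arm --jaw '[0.5,0.5,0.5,0.5,0.5]' --pt "-0.05 -1.06 0" --pt "-0.19 -2.12 0" --pt "-0.42 -3.16 0" --pt "-0.46 -3.3 0" --pt "-0.46 -3.3 0" --twist '[-0.0873,-0.1745,-0.2618,-0.274,-0.274]'

```text
time_s: 6.5
position: [403.7, 233.3, 68.1]
eef_rot: [[-1.0, 0.005, -0.001], [0.005, 1.0, 0.003], [0.001, 0.003, -1.0]]
wrist_force: [-5.5, 4.7, 11.4]
finger_gap: 0.176
grip_force: 61.5
```

```bash
python3 -c "
from h import *
o=arm.observe();togo(531.5-122,229.5,66,180);print(o['moment'])
a=snap('top','t5');b=snap('scene','s5')
for ss in ([b],[a]): print(fitc(ss,530,232,73,73),fitc(ss,530,232,73,76),fith(ss,530,232,76,83,180))
print(fitc([b],531.5,229.5,3,86,'sat'))
from ov import overlay
p=[(531.5,229.5,3,86,(255,0,0)),(530,232,73,76,(0,0,255))]
A=overlay(a,p,(150,130,290,235),'');B=overlay(b,p,(270,130,410,235),'')
cv2.imwrite('pics/c5.png',np.hstack([cv2.resize(A,(400,300)),cv2.resize(B,(400,300))]))
"
```

```text
shift [-0.59 -0.38  0.21] twist -0.005 now [403.7 233.3  68.1] yaw 179.7
[1.04693409 1.00728954 0.4435634 ]
(array([521.8, 238.1]), np.float64(25.3)) (array([522.4, 233.6]), np.float64(23.6)) 178.5
(array([521.7, 235.5]), np.float64(24.58)) (array([521.4, 237.8]), np.float64(24.35)) 176.1
(array([531.9, 229.1]), np.float64(23.64))
```

View pics/c5.png

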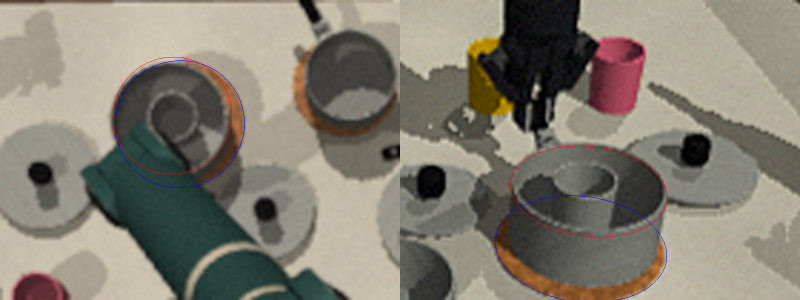

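Request:
step_arm --jaw '[0.5,0.5,0.5,0.5,0.5]' --pt "-0.3 -0.2 0" --pt "-0.6 -0.45 0" --pt "-0.9 -0.7 0" --pt "-0.94 -0.75 0" --pt "-0.94 -0.75 0" --twist '[0,-0.01,-0.015,-0.015,-0.015]'

```text
time_s: 7.1
position: [410.7, 226.8, 68.0]
eef_rot: [[-1.0, -0.012, -0.004], [-0.012, 1.0, 0.002], [0.004, 0.002, -1.0]]
wrist_force: [-9.6, 7.2, 15.5]
finger_gap: 0.181
grip_force: 40.8
```

```bash
cat > mL.py <<'E'
from h import *
import sys
C={'L':((531.6,229.4),86,76,73),'S':((581.7,8),70,60,69),'M':((520.5,-222.6),78,68,71)}
def meas(n,yaw,ss,g=None):
    m,rm,r,z=C[n]; g=g or m; e=[]
    for s in ss:
        e.append([fitc([s],*g,z,r)[0],fitc([s],*g,z,r-3)[0]])
    e=np.array(e); print(n,'centre out/in per cam',e.round(1).tolist(),'err',(e.mean((0,1))-m).round(1),'scene err',(e[-1].mean(0)-m).round(1))
    c=e.mean((0,1)); print('  yaw',[fith(q,*c,r,z+10,yaw) for q in [[s] for s in ss]+[ss]])
if __name__=='__main__':
    a=snap('top',sys.argv[1]+'t');b=snap('scene',sys.argv[1]+'s')
    for n in sys.argv[2]: meas(n,180,[a,b])
    print(arm.observe()['position'].round(1),arm.observe()['wrist_force'].round(1))
E
python3 mL.py a L
```

```text
L centre out/in per cam [[[529.2, 233.6], [528.1, 230.9]], [[529.2, 230.0], [528.3, 234.0]]] err [-2.9  2.7] scene err [-2.9  2.6]
  yaw [180.5, 179.8, 180.2]
[410.8 226.8  68. ] [-10.2   7.4  14.4]
```

Request:
step_arm --jaw '[0.5,0.5,0.5,0.5,0.5]' --pt "-0.1 -0.1 0" --pt "-0.2 -0.2 0" --pt "-0.3 -0.28 0" --pt "-0.3 -0.28 0" --pt "-0.3 -0.28 0" --twist '[0,0,0,0,0]'

```text
time_s: 7.7
position: [414.0, 224.3, 68.1]
eef_rot: [[-1.0, -0.012, -0.004], [-0.012, 1.0, 0.003], [0.004, 0.003, -1.0]]
wrist_force: [-10.7, 7.7, 15.9]
finger_gap: 0.172
grip_force: 60.4
```

```bash
python3 mL.py b L
```

```text
L centre out/in per cam [[[532.8, 231.7], [531.7, 229.3]], [[532.5, 227.0], [531.6, 231.4]]] err [0.5 0.4] scene err [ 0.4 -0.2]
  yaw [180.6, 179.6, 179.9]
[414.  224.4  68.1] [-10.    7.9  15.3]
```

Request:
step_arm --jaw '[3,5,5,5,5]' --pt "0 0 0" --pt "0 0 0" --pt "0 0 -1.5" --pt "0 0 -5" --pt "0 0 -9.5" --twist '[0,0,0,0,0]'

```text
time_s: 8.3
position: [415.8, 219.0, 161.4]
eef_rot: [[-1.0, -0.006, -0.006], [-0.006, 1.0, -0.003], [0.006, -0.003, -1.0]]
wrist_force: [0.8, 0.2, -0.3]
finger_gap: 0.585
grip_force: 0.0
```

Request:
step_arm --jaw '[5,5,5,5,5]' --pt "-1.5 -1 -1" --pt "-4 -3 -2" --pt "-7 -6 -3" --pt "-10 -9 -4" --pt "-13 -12 -4" --twist '[0.14,0.28,0.42,0.56,0.7]'

```text
time_s: 8.8
position: [549.8, 99.7, 203.4]
eef_rot: [[-0.765, 0.644, 0.001], [0.644, 0.765, 0.0], [-0.001, 0.001, -1.0]]
wrist_force: [0.4, 1.0, -0.1]
finger_gap: 0.583
grip_force: 0.0
```

```bash
python3 -c "
from h import *
togo(669.2,55.9,160,31.5)"
```

```text
shift [-11.95   4.33   4.35] twist 1.892 now [549.8  99.7 203.4] yaw 139.9
```

Request:
step_arm --jaw '[5,5,5,5,5]' --pt "-2.5 0.9 1" --pt "-5 1.8 2" --pt "-7.5 2.7 3" --pt "-10 3.6 4" --pt "-11.95 4.33 4.35" --twist '[0.14,0.28,0.42,0.56,0.7]'

```text
time_s: 9.3
position: [668.0, 56.8, 156.6]
eef_rot: [[-0.169, 0.986, -0.003], [0.986, 0.169, -0.001], [-0.001, -0.004, -1.0]]
wrist_force: [1.0, -0.3, 0.0]
finger_gap: 0.583
grip_force: 0.0
```

Request:
step_arm --jaw '[5,5,5,5,5]' --pt "0 0 0" --pt "0 0 0" --pt "0 0 0" --pt "0 0 0" --pt "0 0 0" --twist '[0.14,0.28,0.42,0.56,0.7]'

```text
time_s: 9.8
position: [667.3, 57.8, 157.9]
eef_rot: [[0.505, 0.863, -0.002], [0.863, -0.505, -0.0], [-0.001, -0.002, -1.0]]
wrist_force: [0.7, 0.3, 0.4]
finger_gap: 0.586
grip_force: 0.0
```

Request:
step_arm --jaw '[5,5,5,5,5]' --pt "0 0 1" --pt "0 0 2" --pt "0 0 3" --pt "0 0 3" --pt "0 0 3" --twist '[0.14,0.28,0.42,0.49,0.49]'

```text
time_s: 10.3
position: [667.1, 58.0, 127.5]
eef_rot: [[0.848, 0.529, -0.002], [0.529, -0.848, -0.001], [-0.003, -0.0, -1.0]]
wrist_force: [0.9, -0.6, 0.3]
finger_gap: 0.586
grip_force: 0.0
```

```bash
python3 mL.py c L; python3 -c "
from mL import *
a,b=load('ct'),load('cs')
meas('S',31,[a,b],(579.7,1))
togo(669.2,55.9,62,31.5)"
```

```text
L centre out/in per cam [[[534.2, 231.7], [535.8, 234.4]], [[531.9, 225.0], [532.8, 231.5]]] err [2.1 1.2] scene err [ 0.7 -1.2]
  yaw [184.5, 175.5, 177.0]
[667.7  58.2 128.4] [ 0.8 -0.4 -0.6]
S centre out/in per cam [[[581.5, 4.2], [580.2, 1.1]], [[579.5, 1.8], [579.8, 0.8]]] err [-1.5 -6. ] scene err [-2.1 -6.7]
  yaw [21.1, 28.0, 28.0]
shift [0.01 0.27 6.64] twist 0.01 now [667.7  58.2 128.4] yaw 32.1
```

Request:
step_arm --jaw '[5,5,5,5,5]' --pt "0 0.25 1.5" --pt "0 0.25 3" --pt "0 0.25 4.5" --pt "0 0.25 5.8" --pt "0 0.25 6.6" --twist '[0,0,0,0,0]'

```text
time_s: 10.9
position: [668.2, 56.3, 60.5]
eef_rot: [[0.848, 0.531, -0.003], [0.531, -0.848, -0.0], [-0.002, -0.001, -1.0]]
wrist_force: [-0.3, -0.6, -0.6]
finger_gap: 0.585
grip_force: 0.0
```

Request:
step_arm --jaw '[4,2,0.5,0.5,0.5]' --pt "0 0 0" --pt "0 0 0" --pt "0 0 0" --pt "0 0 0" --pt "0 0 0" --twist '[0,0,0,0,0]'

```text
time_s: 11.4
position: [670.0, 56.5, 63.6]
eef_rot: [[0.848, 0.531, 0.002], [0.531, -0.848, 0.0], [0.002, 0.001, -1.0]]
wrist_force: [1.3, 0.0, 0.9]
finger_gap: 0.175
grip_force: 60.1
```

Request:
step_arm --jaw '[0.5,0.5,0.5]' --pt "0 0 0" --pt "0 0 0" --pt "0 0 0" --twist '[0,0,0]'

```text
time_s: 11.7
position: [670.0, 56.6, 63.6]
eef_rot: [[0.848, 0.531, 0.002], [0.531, -0.848, 0.0], [0.002, 0.001, -1.0]]
wrist_force: [1.2, 0.4, 4.3]
finger_gap: 0.171
grip_force: 60.5
```

```bash
python3 -c "
from mL import *
a=snap('top','dt');b=snap('scene','ds')
meas('S',31,[a,b],(579.7,1));print(arm.observe()['position']-[579.7,1,0])"
```

```text
S centre out/in per cam [[[580.2, 5.3], [580.5, 0.9]], [[581.7, 2.1], [578.0, 1.3]]] err [-1.6 -5.6] scene err [-1.9 -6.3]
  yaw [21.6, 28.4, 28.3]
[90.31353703 55.53644555 63.51864155]
```

Request:
step_arm --jaw '[0.5,0.5,0.5,0.5,0.5]' --pt "-0.04 -0.92 0" --pt "-0.16 -1.84 0" --pt "-0.36 -2.74 0" --pt "-0.64 -3.63 0" --pt "-0.99 -4.48 0" --twist '[-0.0873,-0.1745,-0.2618,-0.349,-0.4363]'

```text
time_s: 12.3
position: [638.4, 89.8, 63.6]
eef_rot: [[0.541, 0.841, 0.003], [0.841, -0.541, 0.0], [0.002, 0.003, -1.0]]
wrist_force: [4.0, 1.1, 4.3]
finger_gap: 0.172
grip_force: 60.5
```

Request:
step_arm --jaw '[0.5,0.5,0.5,0.5,0.5]' --pt "-0.04 -0.92 0" --pt "-0.16 -1.84 0" --pt "-0.36 -2.74 0" --pt "-0.64 -3.63 0" --pt "-0.99 -4.48 0" --twist '[-0.0873,-0.1745,-0.2618,-0.349,-0.4363]'

```text
time_s: 12.8
position: [595.1, 106.6, 63.5]
eef_rot: [[0.134, 0.991, 0.003], [0.991, -0.134, 0.002], [0.002, 0.003, -1.0]]
wrist_force: [1.9, 1.9, 3.0]
finger_gap: 0.173
grip_force: 60.5
```

Request:
step_arm --jaw '[0.5,0.5,0.5,0.5,0.5]' --pt "-0.04 -0.92 0" --pt "-0.16 -1.84 0" --pt "-0.36 -2.74 0" --pt "-0.64 -3.63 0" --pt "-0.99 -4.48 0" --twist '[-0.0873,-0.1745,-0.2618,-0.349,-0.4363]'

```text
time_s: 13.3
position: [549.0, 103.6, 63.5]
eef_rot: [[-0.298, 0.955, 0.003], [0.955, 0.298, 0.002], [0.001, 0.003, -1.0]]
wrist_force: [1.3, 3.4, 4.8]
finger_gap: 0.171
grip_force: 60.6
```

Request:
step_arm --jaw '[0.5,0.5,0.5,0.5,0.5]' --pt "-0.04 -0.92 0" --pt "-0.16 -1.84 0" --pt "-0.36 -2.74 0" --pt "-0.64 -3.63 0" --pt "-0.99 -4.48 0" --twist '[-0.0873,-0.1745,-0.2618,-0.349,-0.4363]'

```text
time_s: 13.8
position: [508.8, 81.2, 63.5]
eef_rot: [[-0.674, 0.739, 0.002], [0.739, 0.674, 0.002], [0.0, 0.003, -1.0]]
wrist_force: [0.1, 5.4, 5.1]
finger_gap: 0.173
grip_force: 60.7
```

Request:
step_arm --jaw '[0.5,0.5,0.5,0.5,0.5]' --pt "-0.04 -0.92 0" --pt "-0.16 -1.84 0" --pt "-0.36 -2.74 0" --pt "-0.64 -3.63 0" --pt "-0.99 -4.48 0" --twist '[-0.0873,-0.1745,-0.2618,-0.349,-0.4363]'

```text
time_s: 14.3
position: [481.7, 44.0, 63.4]
eef_rot: [[-0.923, 0.384, 0.001], [0.384, 0.923, 0.002], [0.0, 0.002, -1.0]]
wrist_force: [-2.1, 6.6, 6.7]
finger_gap: 0.177
grip_force: 60.9
```

```bash
python3 -c "
from mL import *
a=snap('top','et');b=snap('scene','es')
meas('S',156,[b],(580,4))
togo(581.7-106,8,63,180)"
```

```text
S centre out/in per cam [[[575.1, 2.6], [577.0, 2.7]]] err [-5.7 -5.4] scene err [-5.7 -5.4]
  yaw [156.1, 156.1]
shift [-0.78 -3.41  0.03] twist -0.398 now [481.7  42.4  63.3] yaw 157.2
```

Request:
step_arm --jaw '[0.5,0.5,0.5,0.5,0.5]' --pt "-0.04 -0.92 0" --pt "-0.16 -1.84 0" --pt "-0.36 -2.74 0" --pt "-0.9 -3.4 0" --pt "-1.19 -3.49 0" --twist '[-0.0873,-0.1745,-0.2618,-0.36,-0.409]'

```text
time_s: 14.9
position: [475.5, 5.7, 63.4]
eef_rot: [[-1.0, -0.012, -0.007], [-0.012, 1.0, 0.0], [0.007, 0.0, -1.0]]
wrist_force: [-12.2, 1.2, 23.7]
finger_gap: 0.172
grip_force: 63.2
```

```bash
python3 mL.py f S; python3 -c "
from h import *
togo(581.7-106,8,63,180)"
```

```text
S centre out/in per cam [[[577.6, 12.1], [582.9, 8.1]], [[578.0, 7.8], [579.8, 5.9]]] err [-2.1  0.5] scene err [-2.8 -1.2]
  yaw [180.7, 180.9, 180.8]
[475.8   5.3  63.4] [-11.9   1.7  22. ]
shift [0.01 0.27 0.04] twist 0.01 now [475.8   5.3  63.4] yaw -179.4
```

Request:
step_arm --jaw '[0.5,0.5,0.5,0.5]' --pt "-0.15 0.12 0" --pt "-0.3 0.23 0" --pt "-0.3 0.23 0" --pt "-0.3 0.23 0" --twist '[0.006,0.012,0.012,0.012]'

```text
time_s: 15.4
position: [476.3, 6.2, 63.4]
eef_rot: [[-1.0, 0.003, -0.012], [0.003, 1.0, -0.003], [0.012, -0.003, -1.0]]
wrist_force: [-17.7, -1.9, 30.1]
finger_gap: 0.172
grip_force: 63.9
```

```bash
python3 mL.py g SL
```

```text
S centre out/in per cam [[[580.8, 10.3], [584.6, 8.8]], [[578.3, 7.5], [580.5, 5.8]]] err [-0.7  0.1] scene err [-2.3 -1.3]
  yaw [180.1, 180.3, 180.2]
L centre out/in per cam [[[534.1, 230.1], [531.3, 228.4]], [[532.7, 226.8], [532.9, 227.4]]] err [ 1.1 -1.2] scene err [ 1.2 -2.3]
  yaw [181.2, 181.7, 181.4]
[476.4   6.2  63.4] [-17.8  -2.5  29. ]
```

Request:
step_arm --jaw '[0.5,0.5,0.5,0.5]' --pt "0 0 -0.08" --pt "0 0.1 -0.15" --pt "-0.05 0.1 -0.15" --pt "-0.05 0.1 -0.15" --twist '[0,0,0,0]'

```text
time_s: 15.9
position: [482.1, 8.1, 63.8]
eef_rot: [[-1.0, 0.004, -0.001], [0.004, 1.0, -0.0], [0.001, -0.0, -1.0]]
wrist_force: [-1.4, -1.0, -1.5]
finger_gap: 0.168
grip_force: 59.9
```

```bash
python3 mL.py i S
```

```text
S centre out/in per cam [[[583.0, 12.4], [590.2, 10.5]], [[584.0, 9.3], [585.5, 7.0]]] err [4.  1.8] scene err [3.  0.2]
  yaw [180.2, 180.0, 180.2]
[482.3   8.1  63.9] [-1.5  0.8 -0.9]
```

Request:
step_arm --jaw '[0.5,0.5,0.5,0.5]' --pt "0.15 0 0" --pt "0.3 0 0" --pt "0.3 0 0" --pt "0.3 0 0" --twist '[0,0,0,0]'

```text
time_s: 16.4
position: [479.6, 8.3, 64.2]
eef_rot: [[-1.0, 0.004, -0.0], [0.004, 1.0, 0.0], [0.0, 0.0, -1.0]]
wrist_force: [-1.1, -0.5, -1.4]
finger_gap: 0.175
grip_force: 59.7
```

```bash
python3 mL.py j SL
```

```text
S centre out/in per cam [[[582.0, 12.9], [587.5, 10.6]], [[581.4, 9.3], [583.7, 7.4]]] err [2. 2.] scene err [0.8 0.4]
  yaw [180.3, 180.0, 180.1]
L centre out/in per cam [[[534.1, 229.8], [531.3, 228.2]], [[532.5, 226.6], [533.0, 227.4]]] err [ 1.1 -1.4] scene err [ 1.1 -2.4]
  yaw [181.1, 181.7, 181.3]
[479.5   8.3  64.2] [-1.   0.6 -2.2]
```

Request:
step_arm --jaw '[3,5,5,5,5]' --pt "0 0 0" --pt "0 0 0" --pt "0 0 -1.5" --pt "0 0 -5" --pt "0 0 -9" --twist '[0,0,0,0,0]'

```text
time_s: 17.0
position: [478.9, 8.1, 154.6]
eef_rot: [[-1.0, 0.004, -0.002], [0.004, 1.0, 0.0], [0.002, 0.0, -1.0]]
wrist_force: [1.9, 0.1, 0.1]
finger_gap: 0.587
grip_force: 0.0
```

Request:
step_arm --jaw '[5,5,5,5,5]' --pt "0 -2.5 0" --pt "0 -5 0" --pt "0 -7.5 0" --pt "0 -10 0" --pt "-1 -12.2 0" --twist '[0.13,0.27,0.41,0.54,0.66]'

```text
time_s: 17.5
position: [488.5, -115.5, 154.7]
eef_rot: [[-0.784, 0.621, -0.0], [0.621, 0.784, -0.001], [-0.0, -0.001, -1.0]]
wrist_force: [0.5, -0.4, 1.1]
finger_gap: 0.583
grip_force: 0.0
```

Request:
step_arm --jaw '[5,5,5,5,5]' --pt "0 0 0" --pt "0 0 1" --pt "0 0 2" --pt "0 0 3" --pt "0 0 3" --twist '[0.13,0.27,0.41,0.54,0.65]'

```text
time_s: 18.0
position: [488.5, -113.9, 123.4]
eef_rot: [[-0.249, 0.968, -0.002], [0.968, 0.249, -0.0], [0.0, -0.002, -1.0]]
wrist_force: [-0.3, -0.3, 0.6]
finger_gap: 0.585
grip_force: 0.0
```

```bash
python3 mL.py k SL; python3 -c "
from mL import *
a,b=load('kt'),load('ks')
meas('M',104,[a,b])
togo(491,-113.6,65,104.7)"
```

```text
S centre out/in per cam [[[583.5, 10.8], [581.1, 8.3]], [[580.9, 9.1], [583.0, 7.3]]] err [0.4 0.9] scene err [0.2 0.2]
  yaw [179.4, 179.6, 179.6]
L centre out/in per cam [[[534.1, 230.0], [531.3, 228.3]], [[532.5, 226.5], [533.1, 227.5]]] err [ 1.1 -1.3] scene err [ 1.2 -2.4]
  yaw [181.1, 181.7, 181.3]
[ 489.3 -113.9  124.2] [ 0.1 -0.   0.3]
M centre out/in per cam [[[521.5, -226.4], [519.0, -228.4]], [[518.7, -230.0], [520.3, -228.3]]] err [-0.6 -5.7] scene err [-1.  -6.6]
  yaw [106.0, 103.3, 105.8]
shift [-0.01  0.18  5.92] twist 0.0 now [ 489.3 -113.9  124.2] yaw 104.7
```

Request:
step_arm --jaw '[5,5,5,5,5]' --pt "0 0.05 1.5" --pt "0 0.05 3" --pt "0 0.05 4.5" --pt "0 0.05 5.5" --pt "0 0.05 5.8" --twist '[0,0,0,0,0]'

```text
time_s: 18.6
position: [489.3, -113.7, 65.6]
eef_rot: [[-0.256, 0.967, -0.001], [0.967, 0.256, 0.0], [0.0, -0.001, -1.0]]
wrist_force: [0.0, -0.1, -0.3]
finger_gap: 0.583
grip_force: 0.0
```

Request:
step_arm --jaw '[4,2,0.5,0.5,0.5]' --pt "0 0 0" --pt "0 0 0" --pt "0 0 0" --pt "0 0 0" --pt "0 0 0" --twist '[0,0,0,0,0]'

```text
time_s: 19.1
position: [490.1, -113.6, 67.0]
eef_rot: [[-0.254, 0.967, 0.001], [0.967, 0.254, -0.0], [-0.0, 0.001, -1.0]]
wrist_force: [-1.3, 0.5, 6.1]
finger_gap: 0.178
grip_force: 59.2
```

Request:
step_arm --jaw '[0.5,0.5,0.5]' --pt "0 0 0" --pt "0 0 0" --pt "0 0 -0.1" --twist '[0,0,0]'

```text
time_s: 19.4
position: [489.9, -113.8, 67.5]
eef_rot: [[-0.254, 0.967, 0.001], [0.967, 0.254, -0.0], [-0.001, 0.001, -1.0]]
wrist_force: [1.4, -1.6, -2.6]
finger_gap: 0.174
grip_force: 58.4
```

```bash
python3 -c "
from mL import *
a=snap('top','lt');b=snap('scene','ls')
meas('M',105,[a,b],(520,-228));o=arm.observe();print(o['position']-[519.9,-228.3,0],o['wrist_force'])"
```

```text
M centre out/in per cam [[[521.1, -226.1], [519.1, -228.6]], [[518.7, -230.3], [519.3, -227.2]]] err [-1.  -5.5] scene err [-1.5 -6.2]
  yaw [104.5, 102.2, 104.2]
[-30.12110096 114.49316626  67.23574011] [ 1.70301238 -0.2608758  -2.48478547]
```

Request:
step_arm --jaw '[0.5,0.5,0.5,0.5,0.5]' --pt "-0.05 -1.03 0" --pt "-0.18 -2.06 0" --pt "-0.4 -3.07 0" --pt "-0.71 -4.05 0" --pt "-1.11 -5.01 0" --twist '[-0.0873,-0.1745,-0.2618,-0.349,-0.4363]'

```text
time_s: 20.0
position: [443.3, -137.4, 67.1]
eef_rot: [[-0.641, 0.767, -0.001], [0.767, 0.641, 0.0], [0.0, -0.0, -1.0]]
wrist_force: [0.1, -1.1, -2.5]
finger_gap: 0.175
grip_force: 58.8
```

Request:
step_arm --jaw '[0.5,0.5,0.5,0.5,0.5]' --pt "-0.05 -1.03 0" --pt "-0.18 -2.06 0" --pt "-0.4 -3.07 0" --pt "-0.71 -4.05 0" --pt "-1.11 -5.01 0" --twist '[-0.0873,-0.1745,-0.2618,-0.349,-0.4363]'

```text
time_s: 20.5
position: [411.9, -178.5, 67.1]
eef_rot: [[-0.905, 0.425, -0.0], [0.425, 0.905, -0.0], [0.0, -0.0, -1.0]]
wrist_force: [-0.0, -2.3, -1.9]
finger_gap: 0.175
grip_force: 58.8
```

Request:
step_arm --jaw '[0.5,0.5,0.5,0.5,0.5]' --pt "-0.05 -1.03 0" --pt "-0.18 -2.06 0" --pt "-0.4 -3.07 0" --pt "-0.71 -4.05 0" --pt "-1.11 -5.01 0" --twist '[-0.0873,-0.1745,-0.2618,-0.349,-0.4363]'

```text
time_s: 21.0
position: [401.1, -228.9, 67.2]
eef_rot: [[-1.0, 0.004, 0.0], [0.004, 1.0, -0.0], [-0.0, -0.0, -1.0]]
wrist_force: [0.8, -2.0, -2.1]
finger_gap: 0.172
grip_force: 58.7
```

```bash
python3 mL.py m MSL;  python3 -c "
from h import *
togo(520.5-118.5,-222.6,67,180)"
```

```text
M centre out/in per cam [[[522.0, -226.3], [519.9, -228.7]], [[519.2, -229.6], [521.0, -230.0]]] err [ 0.  -6.1] scene err [-0.4 -7.2]
  yaw [179.2, 179.7, 179.5]
S centre out/in per cam [[[583.5, 10.8], [581.0, 8.5]], [[581.0, 9.3], [583.0, 7.3]]] err [0.4 1. ] scene err [0.3 0.3]
  yaw [179.3, 179.6, 179.6]
L centre out/in per cam [[[534.1, 230.0], [531.3, 228.2]], [[532.3, 226.3], [533.0, 227.4]]] err [ 1.1 -1.4] scene err [ 1.  -2.5]
  yaw [181.1, 181.7, 181.3]
[ 400.9 -229.2   67.1] [-0.6 -1.1 -0.3]
shift [-0.11  0.66  0.01] twist -0.007 now [ 400.9 -229.2   67.1] yaw 179.6
```

Request:
step_arm --jaw '[0.5,0.5,0.5,0.5,0.5]' --pt "0 0.2 0" --pt "0 0.4 0" --pt "0 0.57 0" --pt "0 0.57 0" --pt "0 0.57 0" --twist '[0,-0.005,-0.008,-0.008,-0.008]'

```text
time_s: 21.6
position: [401.3, -221.5, 67.3]
eef_rot: [[-1.0, -0.004, -0.0], [-0.004, 1.0, 0.0], [0.0, 0.0, -1.0]]
wrist_force: [-1.0, -1.4, -2.0]
finger_gap: 0.178
grip_force: 58.8
```

```bash
python3 mL.py n M
```

```text
M centre out/in per cam [[[522.2, -217.2], [520.0, -217.3]], [[519.4, -221.0], [521.3, -221.4]]] err [0.2 3.4] scene err [-0.2  1.4]
  yaw [180.1, 180.1, 180.1]
[ 401.3 -221.7   67.3] [-0.2 -1.1 -2.2]
```

Request:
step_arm --jaw '[0.5,0.5,0.5,0.5]' --pt "0 -0.1 0" --pt "0 -0.2 0" --pt "0 -0.2 0" --pt "0 -0.2 0" --twist '[0,0,0,0]'

```text
time_s: 22.1
position: [401.2, -223.5, 67.2]
eef_rot: [[-1.0, -0.004, -0.0], [-0.004, 1.0, 0.0], [0.0, 0.0, -1.0]]
wrist_force: [-0.8, 1.6, -2.2]
finger_gap: 0.173
grip_force: 58.8
```

Request:
step_arm --jaw '[2.5,3.5,3.5,3.5,3.5]' --pt "0 0 0" --pt "0 0 0" --pt "0 0 -1.5" --pt "0 0 -5" --pt "0 0 -9" --twist '[0,0,0,0,0]'

```text
time_s: 22.6
position: [400.5, -223.8, 157.7]
eef_rot: [[-1.0, -0.003, -0.002], [-0.003, 1.0, 0.002], [0.002, 0.002, -1.0]]
wrist_force: [-0.1, -0.6, -0.6]
finger_gap: 0.412
grip_force: 0.0
```

Request:
step_arm --jaw '[5,5,5,5,5]' --pt "0 5 -2" --pt "0 10 -2" --pt "0 14 -2" --pt "0 18 -2" --pt "0 20 -2" --twist '[0,0,0,0,0]'

```text
time_s: 23.1
position: [400.7, -21.1, 177.9]
eef_rot: [[-1.0, -0.007, 0.002], [-0.007, 1.0, 0.0], [-0.002, -0.0, -1.0]]
wrist_force: [0.7, -0.7, 0.1]
finger_gap: 0.588
grip_force: 0.0
```

```bash
python3 mL.py o MSL; python3 -c "
from h import *
a,b=load('ot'),load('os')
m=[fitc([b],*c,3,r,'sat') for c,r in [((531.5,229.5),86),((581.7,8),70),((520.5,-222.6),78)]]; print(m)
from ov import overlay
p=[(531.5,229.5,3,86,(255,0,0)),(581.7,8,3,70,(255,0,0)),(520.5,-222.6,3,78,(255,0,0))]
B=overlay(b,p,(140,150,420,290),'');cv2.imwrite('pics/o1.png',B)
togo(420,226,160,180)
"
```

```text
M centre out/in per cam [[[522.6, -219.0], [519.5, -219.0]], [[518.8, -222.8], [521.2, -220.7]]] err [0.  2.2] scene err [-0.5  0.8]
  yaw [180.4, 180.4, 180.4]
S centre out/in per cam [[[582.7, 10.6], [581.1, 8.6]], [[581.0, 9.2], [583.0, 7.3]]] err [0.2 0.9] scene err [0.3 0.2]
  yaw [176.2, 179.6, 179.5]
L centre out/in per cam [[[534.1, 230.1], [531.4, 228.4]], [[532.5, 226.5], [533.1, 232.0]]] err [ 1.2 -0.2] scene err [ 1.2 -0.2]
  yaw [181.5, 182.1, 181.7]
[400.9 -21.5 177.8] [ 0.2 -0.3  0.5]
[(array([532.1, 228.7]), np.float64(23.13)), (array([581.9,   8.7]), np.float64(24.21)), (array([ 520.8, -222.4]), np.float64(24.27))]
shift [-2.11 24.73  1.79] twist 0.008 now [400.9 -21.5 177.8] yaw -179.5
```

View pics/o1.png

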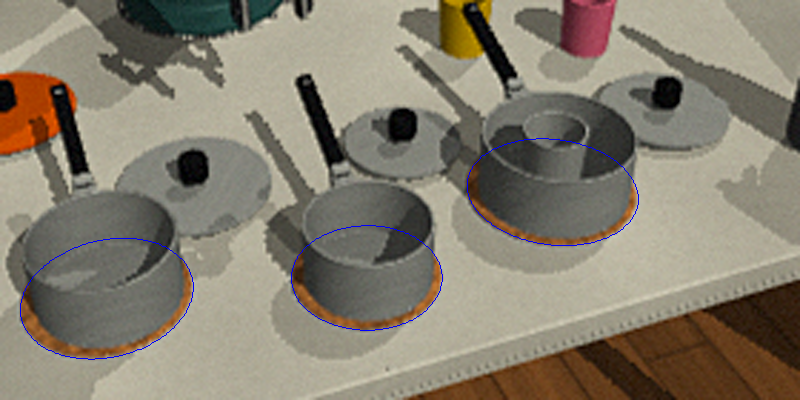

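```bash
python3 -c "
from h import *
a,b=load('ot'),load('os')
for z,r in [(82,32),(82,29)]:
  for s in (b,a): print(z,r,fitc([s],525,232,z,r,span=10,d=2))
# scene knobs etc
from ov import overlay
p=[(525,232,82,32,(0,0,255)),(525,232,82,29,(0,255,0))]
B=overlay(b,p,(300,165,380,225),'');A=overlay(a,p,(180,140,250,192),'')
cv2.imwrite('pics/cup.png',np.hstack([cv2.resize(B,(400,300)),cv2.resize(A,(400,300))]))
"
```

```text
82 32 (array([533. , 222.2]), np.float64(17.3))
82 32 (array([533.1, 225.9]), np.float64(12.3))
82 29 (array([536.7, 221. ]), np.float64(20.52))
82 29 (array([533.9, 221.2]), np.float64(15.53))
```

View pics/cup.png

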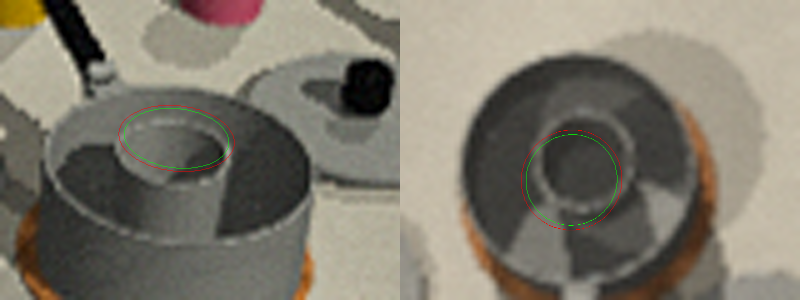

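```bash
python3 -c "
from h import *
a,b=load('ot'),load('os')
for z,r in [(82,32),(82,29)]:
  for s in (b,a): print(z,r,fitc([s],538,224,z,r,span=9,d=2))
togo(538,224,170,180)
print(b['origin'])
# tray corners from scene, rim z=22
k=1.5625
for u,v in [(109,379),(186,350),(200,433),(117,454)]: print(ray(load('s0'),u/k,v/k,22).round(0))
"
```

```text
82 32 (array([532.9, 222.3]), np.float64(17.3))
82 32 (array([535.2, 218.5]), np.float64(13.71))
82 29 (array([536.7, 221.1]), np.float64(20.52))
82 29 (array([534. , 221.1]), np.float64(15.53))
shift [-13.91  24.44   0.8 ] twist 0.008 now [400.9 -21.5 177.8] yaw -179.5
[1298.64503579 -263.88859045  725.93297906]
[ 401. -483.   22.]
[ 369. -355.   22.]
[ 582. -348.   22.]
[ 580. -467.   22.]
```

Request:
step_arm --jaw '[7.8,7.8,7.8,7.8,7.8]' --pt "-2.5 4.3 0" --pt "-5 8.6 0" --pt "-7.5 13 0" --pt "-10 17.3 0" --pt "-12 21 0" --twist '[0,0,0,0,0]'

```text
time_s: 23.7
position: [521.9, 187.1, 177.2]
eef_rot: [[-1.0, -0.001, 0.001], [-0.001, 1.0, -0.0], [-0.001, -0.0, -1.0]]
wrist_force: [0.7, -0.7, 0.9]
finger_gap: 0.916
grip_force: 0.0
```

```bash
cat > tray.py <<'E'
from h import *
t,s=load('t0'),load('s0')
def rect(x,y,th,a,b):
    u=np.linspace(-1,1,60); P=np.concatenate([np.c_[u*a,0*u+b],np.c_[u*a,0*u-b],np.c_[0*u+a,u*b],np.c_[0*u-a,u*b]])
    c,q=np.cos(th),np.sin(th); return x+c*P[:,0]-q*P[:,1], y+q*P[:,0]+c*P[:,1]
def cost(p,ss):
    v=0
    for im in ss:
        g=chan(im,'gray')
        A,B=[proj_all(im,*rect(*p,100+d,65+d),22) for d in (3,-2)]
        v-=np.clip(map_coordinates(g,[A[1],A[0]],order=1)-map_coordinates(g,[B[1],B[0]],order=1),-20,60).mean()
    return v
for ss in ([t],[s],[t,s]):
    G=min((cost((x,y,th),ss),x,y,th) for x in range(440,490,5) for y in range(-435,-400,5) for th in (-.05,-.02,.02,.05))
    o=minimize(cost,G[1:],args=(ss,),method='Nelder-Mead',options=dict(initial_simplex=[G[1:],(G[1]+3,)+G[2:],(G[1],G[2]+3,G[3]),(G[1],G[2],G[3]+.02)]))
    print(o.x.round(3),o.fun.round(2), 'free mid',(o.x[:2]+50*np.array([np.cos(o.x[2]),np.sin(o.x[2])])).round(1))
togo(535,221.5,170,180)
E
python3 tray.py
```

```text
[ 4.61746e+02 -4.13644e+02  3.80000e-02] -45.99 free mid [ 511.7 -411.7]
[ 4.84007e+02 -4.13491e+02  4.10000e-02] -44.47 free mid [ 534.  -411.4]
[ 4.61770e+02 -4.13964e+02  3.90000e-02] -84.8 free mid [ 511.7 -412. ]
shift [-1.31  3.44  0.72] twist 0.001 now [521.9 187.1 177.2] yaw -179.9
```

Request:
step_arm --jaw '[7.8,7.8,7.8,7.8,7.8]' --pt "-0.7 1.7 0.5" --pt "-1.31 3.4 1.5" --pt "-1.31 3.45 3.5" --pt "-1.31 3.45 6" --pt "-1.31 3.45 7.5" --twist '[0,0,0,0,0]'

```text
time_s: 24.2
position: [533.0, 218.9, 100.3]
eef_rot: [[-1.0, -0.001, -0.002], [-0.001, 1.0, -0.002], [0.002, -0.002, -1.0]]
wrist_force: [0.4, -0.4, 0.2]
finger_gap: 0.91
grip_force: 0.0
```

Request:
step_arm --jaw '[7.8,7.8,7.8,7.8,7.8]' --pt "0 0 1" --pt "0 0 2" --pt "0 0 3.5" --pt "0 0 5" --pt "0 0 5.5" --twist '[0,0,0,0,0]'

```text
time_s: 24.7
position: [532.2, 220.3, 45.5]
eef_rot: [[-1.0, -0.003, -0.002], [-0.003, 1.0, -0.001], [0.002, -0.001, -1.0]]
wrist_force: [0.0, 0.4, -0.5]
finger_gap: 0.912
grip_force: 0.0
```

Request:
step_arm --jaw '[7.2,6.6,6,5.6,5.5]' --pt "0 0 0" --pt "0 0 0" --pt "0 0 0" --pt "0 0 0" --pt "0 0 0" --twist '[0,0,0,0,0]'

```text
time_s: 25.2
position: [533.5, 221.5, 48.4]
eef_rot: [[-1.0, -0.003, 0.002], [-0.003, 1.0, 0.001], [-0.002, 0.001, -1.0]]
wrist_force: [-2.3, 0.7, 5.7]
finger_gap: 0.728
grip_force: 65.2
```

Request:
step_arm --jaw '[5,4,4,4]' --pt "0 0 0" --pt "0 0 0" --pt "0 0 0" --pt "0 0 0" --twist '[0,0,0,0]'

```text
time_s: 25.6
position: [533.5, 221.5, 48.4]
eef_rot: [[-1.0, -0.003, 0.002], [-0.003, 1.0, 0.001], [-0.002, 0.001, -1.0]]
wrist_force: [-2.4, 0.5, 5.3]
finger_gap: 0.73
grip_force: 65.2
```

Request:
step_arm --jaw '[4,4,4,4,4]' --pt "0 0 -1" --pt "0 0 -3" --pt "0 0 -6" --pt "0 0 -9" --pt "0 0 -12" --twist '[0,0,0,0,0]'

```text
time_s: 26.1
position: [532.8, 220.4, 168.7]
eef_rot: [[-1.0, -0.003, -0.0], [-0.003, 1.0, -0.0], [0.0, -0.0, -1.0]]
wrist_force: [0.6, 0.1, -1.0]
finger_gap: 0.733
grip_force: 65.7
```

Request:
step_arm --jaw '[4,4,4,4,4]' --pt "0 -1 -2.5" --pt "0 -4 -3" --pt "0 -8 -3" --pt "0 -12 -3" --pt "0 -16 -3" --twist '[0,0,0,0,0]'

```text
time_s: 26.6
position: [533.1, 59.1, 197.8]
eef_rot: [[-1.0, -0.003, 0.0], [-0.003, 1.0, -0.0], [-0.0, -0.0, -1.0]]
wrist_force: [0.3, 0.1, -1.3]
finger_gap: 0.733
grip_force: 65.7
```

Request:
step_arm --jaw '[4,4,4,4,4]' --pt "0 -4 0" --pt "0 -8 0" --pt "0 -12 0" --pt "0 -16 0" --pt "0 -20 0" --twist '[0,0,0,0,0]'

```text
time_s: 27.1
position: [533.6, -141.0, 197.8]
eef_rot: [[-1.0, -0.003, 0.0], [-0.003, 1.0, -0.0], [-0.0, -0.0, -1.0]]
wrist_force: [0.1, -0.1, -1.7]
finger_gap: 0.732
grip_force: 65.7
```

Request:
step_arm --jaw '[4,4,4,4,4]' --pt "0 -4 0" --pt "0 -8 0" --pt "0 -12 0" --pt "0 -16 0" --pt "0 -20 0" --twist '[0,0,0,0,0]'

```text
time_s: 27.6
position: [534.1, -340.9, 197.6]
eef_rot: [[-1.0, -0.003, -0.0], [-0.003, 1.0, -0.0], [0.0, -0.0, -1.0]]
wrist_force: [1.1, 0.1, -0.1]
finger_gap: 0.728
grip_force: 65.7
```

```bash
python3 -c "
from h import *
togo(512,-412,190,180); a=snap('top','pt');b=snap('scene','ps')
p=arm.observe()['position'];u,v=proj(b,p).astype(int);print(u,v)
from ov import overlay
B=overlay(b,[(p[0],p[1],p[2],3,(0,0,255)),(512,-412,4,28,(0,255,0))],(0,150,160,290),'');cv2.imwrite('pics/p1.png',cv2.resize(B,(500,437)))"
```

```text
shift [ 2.23 -7.1   0.77] twist 0.003 now [ 534.1 -340.9  197.6] yaw -179.8
110 207
```

View pics/p1.png

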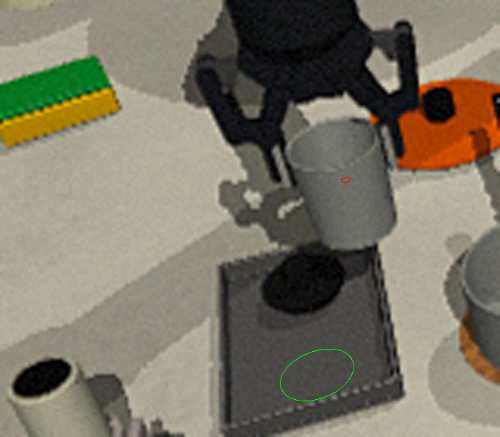

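Request:
step_arm --jaw '[4,4,4,4,4]' --pt "0.8 -2.4 0.5" --pt "1.6 -4.8 2" --pt "2.3 -7.1 4" --pt "2.3 -7.1 7" --pt "2.3 -7.1 9" --twist '[0,0,0,0,0]'

```text
time_s: 28.2
position: [510.2, -410.7, 105.5]
eef_rot: [[-1.0, -0.001, -0.002], [-0.001, 1.0, 0.001], [0.002, 0.001, -1.0]]
wrist_force: [-0.1, 1.4, -1.5]
finger_gap: 0.73
grip_force: 65.8
```

Request:
step_arm --jaw '[4,4,4,4,4]' --pt "0 0 2" --pt "0 0 4" --pt "0 0 5.5" --pt "0 0 6" --pt "0 0 6.1" --twist '[0,0,0,0,0]'

```text
time_s: 28.7
position: [512.0, -410.0, 46.2]
eef_rot: [[-1.0, -0.003, -0.0], [-0.003, 1.0, 0.0], [0.0, 0.0, -1.0]]
wrist_force: [0.5, -0.2, -1.6]
finger_gap: 0.735
grip_force: 65.8
```

Request:
step_arm --jaw '[4,4]' --pt "0 0 0.08" --pt "0 0 0.08" --twist '[0,0]'

```text
time_s: 28.9
position: [512.4, -410.5, 46.4]
eef_rot: [[-1.0, -0.003, 0.001], [-0.003, 1.0, -0.001], [-0.001, -0.001, -1.0]]
wrist_force: [-0.3, -0.4, -1.2]
finger_gap: 0.73
grip_force: 65.8
```

Request:
step_arm --jaw '[4,4,4]' --pt "0 0 0.08" --pt "0 0 0.13" --pt "0 0 0.13" --twist '[0,0,0]'

```text
time_s: 29.2
position: [512.5, -410.6, 45.3]
eef_rot: [[-1.0, -0.003, 0.001], [-0.003, 1.0, -0.001], [-0.001, -0.001, -1.0]]
wrist_force: [-1.2, 1.1, 6.6]
finger_gap: 0.729
grip_force: 66.3
```

Request:
step_arm --jaw '[6.3,6.8,7.8,7.8,7.8]' --pt "0 0 0" --pt "0 0 0" --pt "0 0 0" --pt "0 0 -1" --pt "0 0 -4" --twist '[0,0,0,0,0]'

```text
time_s: 29.7
position: [509.9, -408.9, 81.8]
eef_rot: [[-1.0, -0.003, -0.005], [-0.003, 1.0, 0.004], [0.005, 0.004, -1.0]]
wrist_force: [-0.1, -0.1, 0.2]
finger_gap: 0.91
grip_force: 0.0
```

Request:
step_arm --jaw '[7.8,7.8,7.8,7.8]' --pt "0 0 -3" --pt "0 0 -6" --pt "0 0 -9" --pt "0 0 -11" --twist '[0,0,0,0]'

```text
time_s: 30.1
position: [512.7, -410.6, 197.4]
eef_rot: [[-1.0, -0.003, 0.003], [-0.003, 1.0, -0.002], [-0.003, -0.002, -1.0]]
wrist_force: [1.1, 0.3, 0.2]
finger_gap: 0.913
grip_force: 0.0
```

Request:
step_arm --jaw '[6,5,5,5,5]' --pt "0.5 4 0" --pt "2 8 0" --pt "3.5 12 0" --pt "5 16 0" --pt "6.5 20 0" --twist '[0,0,0,0,0]'

```text
time_s: 30.6
position: [445.6, -208.9, 194.7]
eef_rot: [[-1.0, -0.003, 0.001], [-0.003, 1.0, -0.001], [-0.001, -0.001, -1.0]]
wrist_force: [0.4, 1.0, -0.5]
finger_gap: 0.586
grip_force: 0.0
```

```bash
python3 mL.py q MSL; python3 -c "
from h import *
a,b=load('qt'),load('qs')
for s in (a,b): print('cup',fitc([s],512,-411,79,32,span=9),fitc([s],512,-411,79,29,span=9))
for n,x,y,r in [('M',458,404,71),('S',408,112,63),('L',399,-110,79)]:
  for s,m in ((a,'t'),(b,'s')): print('lid',n,m,'disc13',fitc([s],x,y,13,r),'disc8',fitc([s],x,y,8,r),'knob',fitc([s],x,y,45,15,d=3,sign=1,span=9))
togo(399,-110,170,180)
"
```

```text
M centre out/in per cam [[[518.4, -211.0], [518.9, -206.9]], [[519.8, -223.0], [521.8, -221.2]]] err [-0.8  7.1] scene err [0.3 0.5]
  yaw [182.2, 182.4, 182.4]
S centre out/in per cam [[[583.5, 11.0], [581.1, 8.4]], [[580.9, 9.1], [583.0, 7.2]]] err [0.4 0.9] scene err [0.2 0.2]
  yaw [179.3, 179.6, 179.6]
L centre out/in per cam [[[534.6, 230.7], [531.6, 228.2]], [[532.0, 229.0], [533.2, 227.8]]] err [ 1.2 -0.5] scene err [ 1. -1.]
  yaw [181.4, 182.0, 181.6]
[ 444.7 -205.   194.8] [ 0.8 -1.9 -0.4]
cup (array([ 522.9, -403.4]), np.float64(21.77)) (array([ 524.6, -406. ]), np.float64(19.45))
cup (array([ 516. , -407.5]), np.float64(26.55)) (array([ 508.8, -408.6]), np.float64(20.45))
lid M t disc13 (array([449.2, 401.5]), np.float64(20.53)) disc8 (array([449.7, 402.5]), np.float64(20.42)) knob (array([460.5, 402.3]), np.float64(40.0))
lid M s disc13 (array([469.5, 401. ]), np.float64(15.94)) disc8 (array([456.8, 411.7]), np.float64(15.54)) knob (array([465.6, 405.8]), np.float64(30.39))
lid S t disc13 (array([399.4, 110.1]), np.float64(21.57)) disc8 (array([399.7, 110.2]), np.float64(21.58)) knob (array([410.1, 114.4]), np.float64(39.91))
lid S s disc13 (array([412.4, 115.7]), np.float64(21.46)) disc8 (array([406.1, 118.2]), np.float64(21.65)) knob (array([406.9, 116.5]), np.float64(30.28))
lid L t disc13 (array([ 390.7, -111.4]), np.float64(22.11)) disc8 (array([ 390.9, -111.9]), np.float64(22.11)) knob (array([ 400.8, -107. ]), np.float64(39.98))
lid L s disc13 (array([ 402. , -111.1]), np.float64(16.26)) disc8 (array([ 395.6, -109.7]), np.float64(15.68)) knob (array([ 408.1, -112. ]), np.float64(29.44))
shift [4.47 9.54 2.49] twist 0.01 now [ 444.7 -205.   194.8] yaw -179.4
```

```bash
cat > knob.py <<'E'
from h import *
def knob(s,x,y,z0=0):
    u,v=proj(s,(x,y,z0+32)); g=s['image'].astype(float).max(2)
    g=g[int(v)-14:int(v)+15,int(u)-14:int(u)+15]
    w=np.clip((95-g)/60,0,1); m=(w>0.3).astype(np.uint8); n,l,st,c=cv2.connectedComponentsWithStats(m)
    i=1+np.argmin([np.hypot(*(c[k]-14))-0.05*st[k,4] for k in range(1,n)]); w=w*cv2.dilate((l==i).astype(np.uint8),np.ones((3,3)))
    V,U=np.mgrid[:29,:29]; cu,cv_=(w*U).sum()/w.sum()+int(u)-14,(w*V).sum()/w.sum()+int(v)-14
    return ray(s,cu,cv_,z0+32)[:2].round(1),round(w.sum(),1)
if __name__=='__main__':
  for f in ('0','q'):
    a,b=(load('t0'),load('s0')) if f=='0' else (load('qt'),load('qs'))
    for n,x,y in [('M',458,404),('S',408,112),('L',399,-110)]:
        print(f,n,[knob(s,x,y) for s in (a,b)])
E
python3 knob.py
```

```text
0 M [(array([452.7, 404.2]), np.float64(78.9)), (array([460.9, 401.1]), np.float64(134.2))]
0 S [(array([410.8, 114.5]), np.float64(50.6)), (array([411.5, 111.9]), np.float64(120.5))]
0 L [(array([ 413.9, -123.1]), np.float64(96.1)), (array([ 413.8, -104.6]), np.float64(248.4))]
q M [(array([460.7, 406.7]), np.float64(57.2)), (array([461.7, 403.6]), np.float64(115.8))]
q S [(array([410.6, 114.4]), np.float64(52.4)), (array([411.5, 112.2]), np.float64(117.5))]
q L [(array([ 401.9, -110.6]), np.float64(53.9)), (array([ 402.5, -110.7]), np.float64(120.1))]
```

Request:
step_arm --jaw '[5,5,5,5,5]' --pt "1.6 3.5 0" --pt "3.2 7 1" --pt "4.2 9.4 4" --pt "4.2 9.4 8" --pt "4.2 9.4 10" --twist '[0,0,0,0,0]'

```text
time_s: 31.2
position: [403.0, -116.1, 92.7]
eef_rot: [[-1.0, -0.004, -0.002], [-0.004, 1.0, 0.0], [0.002, 0.0, -1.0]]
wrist_force: [-0.0, 0.9, 0.2]
finger_gap: 0.587
grip_force: 0.0
```

```bash
python3 -c "
from h import *
togo(402.2,-110.7,17,180)"
```

```text
shift [0.07 0.54 7.57] twist 0.004 now [ 403.  -116.1   92.7] yaw -179.8
```

Request:
step_arm --jaw '[5,5,5,5,5]' --pt "0.05 0.5 1.5" --pt "0.05 0.5 3.5" --pt "0.05 0.5 5.5" --pt "0.05 0.5 7" --pt "0.05 0.5 7" --twist '[0,0,0,0,0]'

```text
time_s: 31.7
position: [402.8, -111.7, 23.0]
eef_rot: [[-1.0, -0.003, -0.003], [-0.003, 1.0, 0.001], [0.003, 0.001, -1.0]]
wrist_force: [-0.5, -1.1, -0.8]
finger_gap: 0.589
grip_force: 0.0
```

```bash
python3 -c "
from h import *
togo(402.2,-110.7,17,180)"
```

```text
shift [0.06 0.1  0.6 ] twist 0.003 now [ 402.8 -111.7   23. ] yaw -179.8
```

Request:
step_arm --jaw '[5,4.5,3.8,3.2,2.5]' --pt "0 0.05 0.5" --pt "0 0.05 0.7" --pt "0 0.05 0.7" --pt "0 0.05 0.7" --pt "0 0.05 0.7" --twist '[0,0,0,0,0]'

```text
time_s: 32.2
position: [403.9, -111.3, 17.9]
eef_rot: [[-1.0, -0.003, 0.001], [-0.003, 1.0, -0.001], [-0.001, -0.001, -1.0]]
wrist_force: [-1.6, -0.5, 5.8]
finger_gap: 0.336
grip_force: 58.7
```

Request:
step_arm --jaw '[1,1,1,1]' --pt "0 0 0" --pt "0 0 0" --pt "0 0 0" --pt "0 0 0" --twist '[0,0,0,0]'

```text
time_s: 32.6
position: [403.9, -111.3, 17.9]
eef_rot: [[-1.0, -0.003, 0.001], [-0.003, 1.0, -0.001], [-0.001, -0.001, -1.0]]
wrist_force: [-1.6, -0.6, 6.0]
finger_gap: 0.333
grip_force: 58.7
```

Request:
step_arm --jaw '[1,1,1,1,1]' --pt "0 0 -0.5" --pt "0 0 -3" --pt "0 0 -6.5" --pt "0 0 -10" --pt "0 0 -13.5" --twist '[0,0,0,0,0]'

```text
time_s: 33.1
position: [403.0, -110.8, 153.7]
eef_rot: [[-1.0, -0.003, -0.0], [-0.003, 1.0, 0.0], [0.0, 0.0, -1.0]]
wrist_force: [0.7, -0.8, -1.6]
finger_gap: 0.333
grip_force: 59.4
```

```bash
python3 -c "
from mL import *
a=snap('top','rt');b=snap('scene','rs')
togo(402,-111,160,180);meas('L',180,[a,b]);meas('S',180,[a,b])"
```

```text
shift [ 0.42  0.07 -0.37] twist 0.003 now [ 406.3 -111.7  156.3] yaw -179.8
L centre out/in per cam [[[534.6, 230.8], [531.6, 228.1]], [[532.0, 229.0], [533.3, 227.9]]] err [ 1.3 -0.5] scene err [ 1. -1.]
  yaw [181.4, 182.0, 181.6]
S centre out/in per cam [[[583.7, 10.9], [581.0, 8.7]], [[580.9, 9.1], [583.0, 7.3]]] err [0.4 1. ] scene err [0.2 0.2]
  yaw [179.3, 179.6, 179.6]
```

Request:
step_arm --jaw '[1,1,1,1,1]' --pt "-0.5 1.5 0" --pt "-1.7 4.5 0" --pt "-3 8 0" --pt "-4.3 11.5 0" --pt "-5.6 15 0" --twist '[0,0,0,0,0]'

```text
time_s: 33.7
position: [458.7, 40.2, 151.6]
eef_rot: [[-1.0, -0.003, -0.001], [-0.003, 1.0, -0.0], [0.001, -0.0, -1.0]]
wrist_force: [0.6, -0.9, -1.8]
finger_gap: 0.336
grip_force: 59.4
```

Request:
step_arm --jaw '[1,1,1,1,1]' --pt "-1.4 4 0" --pt "-2.8 8 0" --pt "-4.4 12 0" --pt "-6 16 0" --pt "-7 18.5 0" --twist '[0,0,0,0,0]'

```text
time_s: 34.2
position: [528.3, 227.8, 151.4]
eef_rot: [[-1.0, -0.006, -0.001], [-0.006, 1.0, 0.001], [0.001, 0.001, -1.0]]
wrist_force: [-0.5, -0.5, -2.2]
finger_gap: 0.333
grip_force: 59.5
```

Request:
step_arm --jaw '[1,1]' --pt "0 0.1 1" --pt "0 0.2 2" --twist '[0,0]'

```text
time_s: 34.4
position: [527.6, 226.3, 130.7]
eef_rot: [[-1.0, -0.004, -0.002], [-0.004, 1.0, -0.001], [0.002, -0.001, -1.0]]
wrist_force: [-0.5, -0.4, -1.7]
finger_gap: 0.332
grip_force: 59.6
```

```bash
python3 -c "
from knob import *
o=arm.observe();p=o['position'];togo(534.6,229,83,180)
a=snap('top','vt');b=snap('scene','vs');z0=p[2]-18
print(p,[knob(s,p[0]-1.7,p[1],z0) for s in (b,)],[fitc([s],p[0]-1.7,p[1],z0+zz,79,span=9) for s in (b,) for zz in (8,13)])
from ov import overlay
P=[(p[0]-1.7,p[1],z0+13,79,(0,0,255)),(p[0]-1.7,p[1],z0+8,79,(0,0,255)),(532.9,228.9,73,76,(0,255,0)),(406,113,13,63,(255,0,0))]
cv2.imwrite('pics/v1.png',cv2.resize(overlay(b,P,(230,110,400,240),''),(560,428)))"
```

```text
shift [-0.71  0.27  4.77] twist 0.004 now [527.6 226.3 130.7] yaw -179.8
[527.63599622 226.34859693 130.71699602] [(array([500.5, 236.7]), np.float64(444.9))] [(array([522.9, 229.2]), np.float64(23.66)), (array([529.1, 225.4]), np.float64(23.54))]
```

View pics/v1.png

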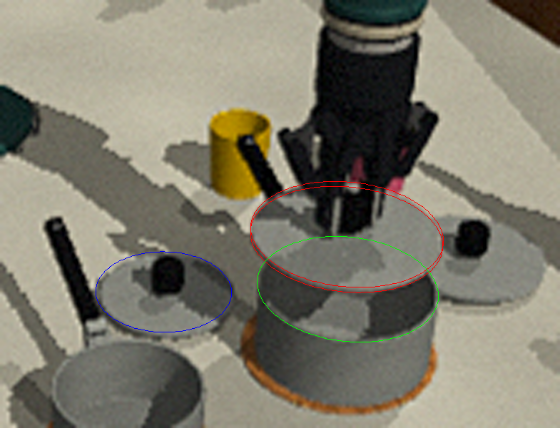

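Request:
step_arm --jaw '[1,1,1,1,1]' --pt "-0.4 0.15 0.5" --pt "-0.7 0.25 1.5" --pt "-0.7 0.25 2.5" --pt "-0.7 0.25 3.3" --pt "-0.7 0.25 3.3" --twist '[0,0,0,0,0]'

```text
time_s: 35.0
position: [534.5, 228.2, 97.6]
eef_rot: [[-1.0, -0.003, -0.003], [-0.003, 1.0, -0.001], [0.003, -0.001, -1.0]]
wrist_force: [0.7, -0.7, -1.9]
finger_gap: 0.33
grip_force: 59.6
```

Request:
step_arm --jaw '[1,1]' --pt "0 0 0" --pt "0 0 0" --twist '[0,0]'

```text
time_s: 35.2
position: [535.7, 229.1, 99.5]
eef_rot: [[-1.0, -0.003, 0.001], [-0.003, 1.0, 0.0], [-0.001, 0.0, -1.0]]
wrist_force: [0.2, 0.6, -1.6]
finger_gap: 0.331
grip_force: 59.6
```

```bash
python3 -c "
from h import *
togo(534.6,229,83,180)"
```

```text
shift [ 0.11 -0.01  1.65] twist 0.003 now [535.7 229.1  99.5] yaw -179.8
```

Settle pauses help. Lower gently with x +0.1.

Request:
step_arm --jaw '[1,1,1,1,1]' --pt "0.1 0 0.4" --pt "0.1 0 0.8" --pt "0.1 0 1.1" --pt "0.1 0 1.3" --pt "0.1 0 1.3" --twist '[0,0,0,0,0]'

```text
time_s: 35.7
position: [534.2, 228.7, 85.8]
eef_rot: [[-1.0, -0.003, -0.001], [-0.003, 1.0, -0.0], [0.001, -0.0, -1.0]]
wrist_force: [-0.4, -0.1, -1.8]
finger_gap: 0.33
grip_force: 59.4
```

Request:
step_arm --jaw '[1,1,1]' --pt "0 0 0.2" --pt "0 0 0.35" --pt "0 0 0.35" --twist '[0,0,0]'

```text
time_s: 36.0
position: [534.6, 228.9, 83.0]
eef_rot: [[-1.0, -0.003, 0.0], [-0.003, 1.0, -0.0], [-0.0, -0.0, -1.0]]
wrist_force: [-0.3, -0.3, 2.1]
finger_gap: 0.333
grip_force: 59.8
```

Request:
step_arm --jaw '[3.2,4,5,5,5]' --pt "0 0 0" --pt "0 0 0" --pt "0 0 -0.5" --pt "0 0 -3" --pt "0 0 -6" --twist '[0,0,0,0,0]'

```text
time_s: 36.5
position: [533.7, 228.6, 142.6]
eef_rot: [[-1.0, -0.003, -0.003], [-0.003, 1.0, -0.001], [0.003, -0.001, -1.0]]
wrist_force: [0.6, 0.1, 0.2]
finger_gap: 0.586
grip_force: 0.0
```

Request:
step_arm --jaw '[5,5,5,5,5]' --pt "2.5 -2 -1" --pt "5 -4.5 -1" --pt "8 -7 -1" --pt "10 -9.5 -1" --pt "12.3 -11.7 -1" --twist '[0,0,0,0,0]'

```text
time_s: 37.0
position: [411.2, 110.4, 153.0]
eef_rot: [[-1.0, -0.003, 0.001], [-0.003, 1.0, -0.0], [-0.001, -0.0, -1.0]]
wrist_force: [-0.2, -0.1, 0.4]
finger_gap: 0.586
grip_force: 0.0
```

Request:
step_arm --jaw '[5,5]' --pt "0 0 0" --pt "0 0 0" --twist '[0,0]'

```text
time_s: 37.2
position: [412.4, 111.3, 153.3]
eef_rot: [[-1.0, -0.002, 0.002], [-0.002, 1.0, -0.0], [-0.002, -0.0, -1.0]]
wrist_force: [0.8, -0.4, 0.3]
finger_gap: 0.584
grip_force: 0.0
```

```bash
python3 -c "
from mL import *
from knob import knob
togo(411,113.2,17,180)
a=snap('top','wt');b=snap('scene','ws')
for z0,x,y in ((65,532.9,229),): print([knob(s,x,y,z0) for s in (a,b)],[fitc([s],x,y,z0+13,79) for s in (a,b)])
print('lidS',knob(b,411,113.2),knob(a,411,113.2),'lidM',knob(a,461,405),knob(b,461,405))
meas('S',180,[a,b]);meas('M',180,[a,b]);print(fith([b],532.9,229,76,83,180))
from ov import overlay
P=[(532.9,228.9,78,79,(0,0,255))]
cv2.imwrite('pics/w1.png',cv2.resize(overlay(b,P,(230,110,400,240),''),(560,428)))"
```

```text
shift [ 0.16  0.19 13.63] twist 0.002 now [412.4 111.3 153.3] yaw -179.9
[(array([532.3, 229.8]), np.float64(58.4)), (array([533. , 227.1]), np.float64(145.1))] [(array([533.2, 231.2]), np.float64(17.49)), (array([534.6, 231.6]), np.float64(19.2))]
lidS (array([411.4, 112.1]), np.float64(118.2)) (array([413.6, 112.5]), np.float64(374.6)) lidM (array([460.8, 406.8]), np.float64(56.4)) (array([461.7, 403.6]), np.float64(116.2))
S centre out/in per cam [[[583.8, 11.3], [581.1, 8.9]], [[580.9, 9.5], [583.3, 7.4]]] err [0.6 1.3] scene err [0.4 0.4]
  yaw [179.3, 179.8, 179.8]
M centre out/in per cam [[[522.1, -219.0], [520.4, -221.4]], [[518.6, -222.4], [520.7, -220.6]]] err [-0.   1.8] scene err [-0.8  1.1]
  yaw [180.2, 180.2, 180.2]
182.0
```

View pics/w1.png

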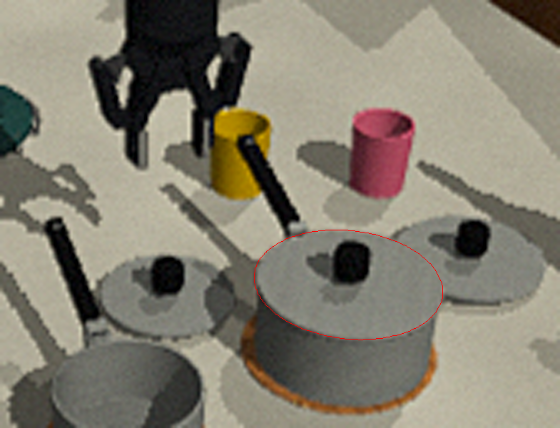

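Request:
step_arm --jaw '[5,5,5,5,5]' --pt "0.1 0.18 3" --pt "0.1 0.18 6" --pt "0.1 0.18 9" --pt "0.1 0.18 11" --pt "0.1 0.18 12.5" --twist '[0,0,0,0,0]'

```text
time_s: 37.8
position: [411.0, 114.5, 26.0]
eef_rot: [[-1.0, -0.004, -0.001], [-0.004, 1.0, 0.001], [0.001, 0.001, -1.0]]
wrist_force: [0.2, 0.5, 0.4]
finger_gap: 0.582
grip_force: 0.0
```

Request:
step_arm --jaw '[5,4.8,4.6,4,3.2]' --pt "0 0 0.5" --pt "0 0 1" --pt "0 0 1" --pt "0 0 1" --pt "0 0 1" --twist '[0,0,0,0,0]'

```text
time_s: 38.3
position: [411.4, 113.4, 18.3]
eef_rot: [[-1.0, -0.003, 0.001], [-0.003, 1.0, 0.0], [-0.001, 0.0, -1.0]]
wrist_force: [0.0, 0.3, -1.0]
finger_gap: 0.374
grip_force: 0.0
```

Request:
step_arm --jaw '[2,1,1,1,1]' --pt "0 0 0" --pt "0 0 0" --pt "0 0 0" --pt "0 0 0" --pt "0 0 0" --twist '[0,0,0,0,0]'

```text
time_s: 38.8
position: [411.4, 113.4, 18.6]
eef_rot: [[-1.0, -0.003, 0.002], [-0.003, 1.0, 0.0], [-0.002, 0.0, -1.0]]
wrist_force: [-1.2, 0.1, 5.0]
finger_gap: 0.332
grip_force: 58.7
```

Request:
step_arm --jaw '[1,1,1,1,1]' --pt "0 0 -0.5" --pt "0 0 -3" --pt "0 0 -6.5" --pt "0 0 -10" --pt "0 0 -13.5" --twist '[0,0,0,0,0]'

```text
time_s: 39.3
position: [410.4, 113.2, 154.3]
eef_rot: [[-1.0, -0.003, -0.0], [-0.003, 1.0, 0.0], [0.0, 0.0, -1.0]]
wrist_force: [1.5, -0.8, -1.4]
finger_gap: 0.331
grip_force: 59.3
```

Request:
step_arm --jaw '[1,1]' --pt "0 0 0" --pt "0 0 0" --twist '[0,0]'

```text
time_s: 39.5
position: [411.2, 112.8, 153.4]
eef_rot: [[-1.0, -0.002, 0.002], [-0.002, 1.0, -0.001], [-0.002, -0.001, -1.0]]
wrist_force: [0.5, -1.4, -2.4]
finger_gap: 0.332
grip_force: 59.3
```

Request:
step_arm --jaw '[1,1,1,1,1]' --pt "-2 -1.2 0" --pt "-5 -3 0" --pt "-8.5 -5.2 0" --pt "-12 -7.3 0" --pt "-15 -9.1 0" --twist '[0,0,0,0,0]'

```text
time_s: 40.0
position: [561.6, 21.1, 150.7]
eef_rot: [[-1.0, -0.002, -0.003], [-0.002, 1.0, -0.0], [0.003, -0.0, -1.0]]
wrist_force: [0.1, 0.2, -0.2]
finger_gap: 0.331
grip_force: 59.3
```

Request:
step_arm --jaw '[1,1,1,1,1]' --pt "-1.5 -1 0" --pt "-2.1 -1.28 2" --pt "-2.1 -1.28 4" --pt "-2.1 -1.28 5" --pt "-2.1 -1.28 5" --twist '[0,0,0,0,0]'

```text
time_s: 40.5
position: [580.0, 10.1, 99.9]
eef_rot: [[-1.0, -0.004, -0.006], [-0.004, 1.0, 0.0], [0.006, 0.0, -1.0]]
wrist_force: [0.0, 0.1, -0.7]
finger_gap: 0.333
grip_force: 59.3
```

Request:
step_arm --jaw '[1,1]' --pt "0 0 0" --pt "0 0 0" --twist '[0,0]'

```text
time_s: 40.7
position: [582.6, 10.3, 103.5]
eef_rot: [[-1.0, -0.003, 0.001], [-0.003, 1.0, 0.0], [-0.001, 0.0, -1.0]]
wrist_force: [0.3, -0.5, -0.0]
finger_gap: 0.332
grip_force: 59.3
```

```bash
python3 -c "
from mL import *
togo(582.5,9,79.6,180)
b=snap('scene','xs');p=arm.observe()['position'];print([fitc([b],p[0],p[1],p[2]-18.6+zz,63,span=9) for zz in (8,13)],fitc([b],582,9,69,60,span=9))"
```

```text
shift [ 0.01 -0.13  2.39] twist 0.003 now [582.6  10.3 103.5] yaw -179.8
[(array([579.3,  14.2]), np.float64(27.38)), (array([584.4,  12. ]), np.float64(26.72))] (array([579. ,  12.7]), np.float64(16.82))
```

Request:
step_arm --jaw '[1,1,1,1,1]' --pt "0 -0.12 0.6" --pt "0 -0.12 1.2" --pt "0 -0.12 1.7" --pt "0 -0.12 2" --pt "0 -0.12 2" --twist '[0,0,0,0,0]'

```text
time_s: 41.25
position: [581.7, 8.8, 82.0]
eef_rot: [[-1.0, -0.003, -0.001], [-0.003, 1.0, 0.0], [0.001, 0.0, -1.0]]
wrist_force: [0.4, 0.0, -0.7]
finger_gap: 0.333
grip_force: 59.1
```

Request:
step_arm --jaw '[1,1,1,1]' --pt "0 0 0.2" --pt "0 0 0.4" --pt "0 0 0.4" --pt "0 0 0.4" --twist '[0,0,0,0]'

```text
time_s: 41.65
position: [582.4, 8.9, 79.6]
eef_rot: [[-1.0, -0.003, 0.001], [-0.003, 1.0, -0.0], [-0.001, -0.0, -1.0]]
wrist_force: [-2.1, -0.8, 5.3]
finger_gap: 0.33
grip_force: 59.9
```

Request:
step_arm --jaw '[3.2,4,5,5,5]' --pt "0 0 0" --pt "0 0 0" --pt "0 0 -0.5" --pt "0 0 -4" --pt "0 0 -8" --twist '[0,0,0,0,0]'

```text
time_s: 42.15
position: [581.0, 8.8, 158.4]
eef_rot: [[-1.0, -0.003, -0.003], [-0.003, 1.0, 0.001], [0.003, 0.001, -1.0]]
wrist_force: [1.8, -0.1, -0.5]
finger_gap: 0.583
grip_force: 0.0
```

Request:
step_arm --jaw '[5,5,5,5,5]' --pt "1.2 4 -1" --pt "2.4 8 -2" --pt "3.6 12 -2" --pt "4.8 16 -2" --pt "6 20 -2" --twist '[0,0,0,0,0]'

```text
time_s: 42.65
position: [521.1, 210.1, 179.3]
eef_rot: [[-1.0, -0.003, 0.001], [-0.003, 1.0, 0.0], [-0.001, 0.0, -1.0]]
wrist_force: [0.5, -0.7, -0.7]
finger_gap: 0.584
grip_force: 0.0
```

Request:
step_arm --jaw '[5,5,5,5,5]' --pt "1.2 4 0" --pt "2.4 8 0" --pt "3.6 12 0" --pt "4.8 16 0" --pt "6.1 19.6 0" --twist '[0,0,0,0,0]'

```text
time_s: 43.15
position: [459.3, 406.4, 179.1]
eef_rot: [[-1.0, -0.004, 0.0], [-0.004, 1.0, 0.001], [-0.0, 0.001, -1.0]]
wrist_force: [0.8, -0.7, 0.4]
finger_gap: 0.587
grip_force: 0.0
```

Request:
step_arm --jaw '[5,5]' --pt "0 0 0" --pt "0 0 0" --twist '[0,0]'

```text
time_s: 43.35
position: [459.2, 405.3, 178.7]
eef_rot: [[-1.0, -0.006, -0.0], [-0.006, 1.0, -0.0], [0.0, -0.0, -1.0]]
wrist_force: [0.7, -0.6, 0.7]
finger_gap: 0.587
grip_force: 0.0
```

```bash
python3 -c "
from mL import *
from knob import knob
a=snap('top','yt');b=snap('scene','ys')
print('S',[knob(s,582,9,61) for s in (a,b)],[fitc([s],582,9,74,63) for s in (a,b)],'L',knob(a,533,229,65),knob(b,533,229,65))
print('lidM',knob(b,461.2,405.2))
meas('M',180,[a,b]);togo(461.2,405.2,17,180)"
```

```text
S [(array([580.7,  10.1]), np.float64(63.6)), (array([582.3,   7.9]), np.float64(173.9))] [(array([583.7,  10.3]), np.float64(22.64)), (array([584.4,  11.7]), np.float64(22.43))] L (array([532.6, 230.1]), np.float64(58.2)) (array([533., 227.]), np.float64(148.5))
lidM (array([461.7, 403.2]), np.float64(118.9))
M centre out/in per cam [[[522.2, -219.0], [520.6, -221.4]], [[518.4, -221.4], [520.8, -221.7]]] err [0.  1.7] scene err [-0.9  1. ]
  yaw [180.2, 180.2, 180.2]
shift [-0.04  0.23 16.15] twist 0.001 now [460.7 403.1 178.6] yaw -179.9
```

Request:
step_arm --jaw '[5,5,5,5,5]' --pt "0 0.1 3" --pt "0 0.18 6.5" --pt "0 0.18 10" --pt "0 0.18 13" --pt "0 0.18 15" --twist '[0,0,0,0,0]'

```text
time_s: 43.95
position: [460.6, 403.2, 26.3]
eef_rot: [[-1.0, -0.0, -0.002], [-0.0, 1.0, -0.003], [0.002, -0.003, -1.0]]
wrist_force: [0.4, -0.5, -0.6]
finger_gap: 0.585
grip_force: 0.0
```

Request:
step_arm --jaw '[5,4.8,4.6,4,3.2]' --pt "0 0 0.5" --pt "0 0 1" --pt "0 0 1.1" --pt "0 0 1.1" --pt "0 0 1.1" --twist '[0,0,0,0,0]'

```text
time_s: 44.45
position: [460.6, 406.6, 18.8]
eef_rot: [[-1.0, -0.003, 0.001], [-0.003, 1.0, 0.001], [-0.001, 0.001, -1.0]]
wrist_force: [0.8, 0.3, -0.2]
finger_gap: 0.378
grip_force: 0.0
```

Request:
step_arm --jaw '[2,1,1,1,1]' --pt "0 0 0" --pt "0 0 0" --pt "0 0 0" --pt "0 0 0" --pt "0 0 0" --twist '[0,0,0,0,0]'

```text
time_s: 44.95
position: [460.6, 406.6, 19.0]
eef_rot: [[-1.0, -0.003, 0.002], [-0.003, 1.0, 0.001], [-0.002, 0.001, -1.0]]
wrist_force: [-0.6, -1.7, 5.8]
finger_gap: 0.332
grip_force: 59.1
```

Request:
step_arm --jaw '[1,1,1,1,1]' --pt "0 0 -0.5" --pt "0 0 -3" --pt "0 0 -7" --pt "0 0 -11" --pt "0 0 -15" --twist '[0,0,0,0,0]'

```text
time_s: 45.45
position: [459.5, 406.0, 169.2]
eef_rot: [[-1.0, -0.003, -0.001], [-0.003, 1.0, -0.0], [0.001, -0.0, -1.0]]
wrist_force: [1.3, 1.0, -1.6]
finger_gap: 0.329
grip_force: 59.3
```

Request:
step_arm --jaw '[1,1]' --pt "0 0 0" --pt "0 0 0" --twist '[0,0]'

```text
time_s: 45.65
position: [460.2, 406.2, 168.6]
eef_rot: [[-1.0, -0.003, 0.002], [-0.003, 1.0, 0.001], [-0.002, 0.001, -1.0]]
wrist_force: [0.7, -1.1, -1.6]
finger_gap: 0.329
grip_force: 59.3
```

Request:
step_arm --jaw '[1,1,1,1,1]' --pt "-0.2 -1.5 0" --pt "-0.5 -5 0" --pt "-0.9 -9 0" --pt "-1.3 -13 0" --pt "-1.7 -17 0" --twist '[0,0,0,0,0]'

```text
time_s: 46.15
position: [476.4, 232.8, 165.8]
eef_rot: [[-1.0, -0.003, -0.003], [-0.003, 1.0, -0.002], [0.003, -0.002, -1.0]]
wrist_force: [0.9, 0.2, -1.4]
finger_gap: 0.333
grip_force: 59.5
```

Request:
step_arm --jaw '[1,1,1,1,1]' --pt "-0.4 -4 0" --pt "-0.8 -8 0" --pt "-1.2 -12 0" --pt "-1.6 -16 0" --pt "-2 -20 0" --twist '[0,0,0,0,0]'

```text
time_s: 46.65
position: [496.3, 33.3, 166.1]
eef_rot: [[-1.0, -0.002, -0.003], [-0.002, 1.0, -0.0], [0.003, -0.0, -1.0]]
wrist_force: [0.4, -0.0, -1.3]
finger_gap: 0.332
grip_force: 59.5
```

Request:
step_arm --jaw '[1,1,1,1,1]' --pt "-0.4 -4 0" --pt "-0.8 -8 0" --pt "-1.2 -12 0" --pt "-1.6 -16 0" --pt "-2 -20 0" --twist '[0,0,0,0,0]'

```text
time_s: 47.15
position: [516.5, -166.0, 165.9]
eef_rot: [[-1.0, -0.002, -0.004], [-0.002, 1.0, 0.001], [0.004, 0.001, -1.0]]
wrist_force: [-0.3, 0.4, -0.4]
finger_gap: 0.329
grip_force: 59.5
```

Request:
step_arm --jaw '[1,1,1,1,1]' --pt "-0.1 -3 0" --pt "-0.2 -5.6 1" --pt "-0.2 -5.6 3" --pt "-0.2 -5.6 5" --pt "-0.2 -5.6 6" --twist '[0,0,0,0,0]'

```text
time_s: 47.65
position: [517.7, -219.9, 104.3]
eef_rot: [[-1.0, -0.002, -0.006], [-0.002, 1.0, 0.002], [0.006, 0.002, -1.0]]
wrist_force: [-0.8, 0.5, -0.7]
finger_gap: 0.331
grip_force: 59.5
```

Request:
step_arm --jaw '[1,1]' --pt "0 0 0" --pt "0 0 0" --twist '[0,0]'

```text
time_s: 47.85
position: [520.6, -219.5, 107.5]
eef_rot: [[-1.0, -0.003, -0.001], [-0.003, 1.0, 0.0], [0.001, 0.0, -1.0]]
wrist_force: [0.3, 0.3, -0.4]
finger_gap: 0.332
grip_force: 59.5
```

```bash
python3 -c "
from mL import *
togo(519.9,-221.1,82,180)
b=snap('scene','zs');p=arm.observe()['position'];print([fitc([b],p[0],p[1],p[2]-19+zz,71,span=9) for zz in (8,13)],fitc([b],520,-221,71,68,span=9),fith([b],520.5,-221.2,68,81,180))"
```

```text
shift [ 0.07 -0.16  2.55] twist 0.003 now [ 520.6 -219.5  107.5] yaw -179.8
[(array([ 517.7, -215.8]), np.float64(27.77)), (array([ 523.5, -216.4]), np.float64(27.88))] (array([ 515.3, -217.6]), np.float64(15.91)) 180.4
```

Request:
step_arm --jaw '[1,1,1,1,1]' --pt "0.05 -0.16 0.6" --pt "0.05 -0.16 1.2" --pt "0.05 -0.16 1.8" --pt "0.05 -0.16 2.1" --pt "0.05 -0.16 2.1" --twist '[0,0,0,0,0]'

```text
time_s: 48.4
position: [520.0, -221.0, 86.0]
eef_rot: [[-1.0, -0.003, -0.001], [-0.003, 1.0, 0.001], [0.001, 0.001, -1.0]]
wrist_force: [1.1, 0.5, -0.9]
finger_gap: 0.333
grip_force: 59.5
```

Request:
step_arm --jaw '[1,1,1,1]' --pt "0 0 0.2" --pt "0 0 0.42" --pt "0 0 0.42" --pt "0 0 0.42" --twist '[0,0,0,0]'

```text
time_s: 48.8
position: [520.3, -221.2, 82.5]
eef_rot: [[-1.0, -0.003, 0.0], [-0.003, 1.0, -0.0], [-0.0, -0.0, -1.0]]
wrist_force: [0.2, -0.6, -0.8]
finger_gap: 0.331
grip_force: 59.5
```

Lower a touch more, release and retreat.

Request:
step_arm --jaw '[1,1,1]' --pt "0 0 0.08" --pt "0 0 0.08" --pt "0 0 0.08" --twist '[0,0,0]'

```text
time_s: 49.1
position: [520.5, -221.2, 82.0]
eef_rot: [[-1.0, -0.003, 0.0], [-0.003, 1.0, -0.0], [-0.0, -0.0, -1.0]]
wrist_force: [-0.8, 0.2, 1.3]
finger_gap: 0.334
grip_force: 59.8
```

Request:
step_arm --jaw '[3.2,4,5,5,5]' --pt "0 0 0" --pt "0 0 0" --pt "0 0 -0.5" --pt "0 0 -4" --pt "0 0 -8" --twist '[0,0,0,0,0]'

```text
time_s: 49.6
position: [519.3, -220.7, 161.5]
eef_rot: [[-1.0, -0.003, -0.003], [-0.003, 1.0, 0.002], [0.003, 0.002, -1.0]]
wrist_force: [1.7, -0.5, 0.8]
finger_gap: 0.584
grip_force: 0.0
```

Request:
step_arm --jaw '[5,5,5,5,5]' --pt "1 2 -3" --pt "4 6 -5" --pt "8 10 -5" --pt "12 14 -5" --pt "13 18 -5" --twist '[0,0,0,0,0]'

```text
time_s: 50.1
position: [389.7, -47.2, 211.8]
eef_rot: [[-1.0, -0.0, -0.001], [-0.0, 1.0, -0.002], [0.001, -0.002, -1.0]]
wrist_force: [0.9, 0.0, -0.1]
finger_gap: 0.586
grip_force: 0.0
```

Request:
step_arm --jaw '[5,5,5,5,5]' --pt "0 0 -3" --pt "0 0 -6" --pt "0 0 -9" --pt "0 0 -9" --pt "0 0 -9" --twist '[0,0,0,0,0]'

```text
time_s: 50.6
position: [392.3, -47.3, 302.2]
eef_rot: [[-1.0, -0.003, 0.002], [-0.003, 1.0, -0.001], [-0.002, -0.001, -1.0]]
wrist_force: [1.4, 0.2, -0.8]
finger_gap: 0.586
grip_force: 0.0
```

```bash
python3 -c "
from mL import *
from knob import knob
a=snap('top','At');b=snap('scene','As')
for n,x,y,z0,r,R,m,rm in [('S',582,9,61,63,60,(581.7,8),70),('L',533,229,65,79,76,(531.6,229.4),86),('M',520.5,-221.5,63,71,68,(520.5,-222.6),78)]:
  print(n,'knob',[knob(s,x,y,z0)[0] for s in (a,b)],'disc',[fitc([s],x,y,z0+13,r)[0] for s in (a,b)],'base',fitc([b],x,y,3,R,span=8)[0],'mat',fitc([b],*m,3,rm,'sat')[0],'yaw',[fith([s],x,y,R,z0+18,180) for s in (a,b)])
for s in (a,b): print('cup',fitc([s],512,-411,79,32,span=9),fitc([s],512,-411,79,29,span=9))
from ov import overlay
P=[(582,9,74,63,(0,0,255)),(533,229,78,79,(0,0,255)),(520.5,-221.5,76,71,(0,0,255)),(512,-411,79,32,(0,255,0)),(512,-411,4,28,(0,255,0))]
A=overlay(a,P,(100,100,440,230),'');B=overlay(b,P,(50,140,440,300),'')
im=np.vstack([cv2.resize(A,(700,268)),cv2.resize(B,(700,287))]);cv2.imwrite('pics/A1.png',im)"
```

```text
S knob [array([581.3,  10.1]), array([582.1,   8.1])] disc [array([584.3,  11.2]), array([583.7,  11.2])] base [592.6  11.3] mat [581.8   9.1] yaw [179.8, 179.7]
L knob [array([532.1, 229.7]), array([532.9, 226.8])] disc [array([533.2, 231.2]), array([534.5, 231. ])] base [542.5 231.7] mat [532.  228.9] yaw [181.5, 182.1]
M knob [array([ 513.8, -219.7]), array([ 521.1, -220.5])] disc [array([ 523., -218.]), array([ 521.9, -218.3])] base [ 529.3 -217.2] mat [ 520.2 -222.4] yaw [179.9, 179.9]
cup (array([ 522.8, -403.5]), np.float64(18.14)) (array([ 518.1, -402.3]), np.float64(15.82))
cup (array([ 516.5, -407.5]), np.float64(23.69)) (array([ 508.7, -407.8]), np.float64(19.07))
```

View pics/A1.png

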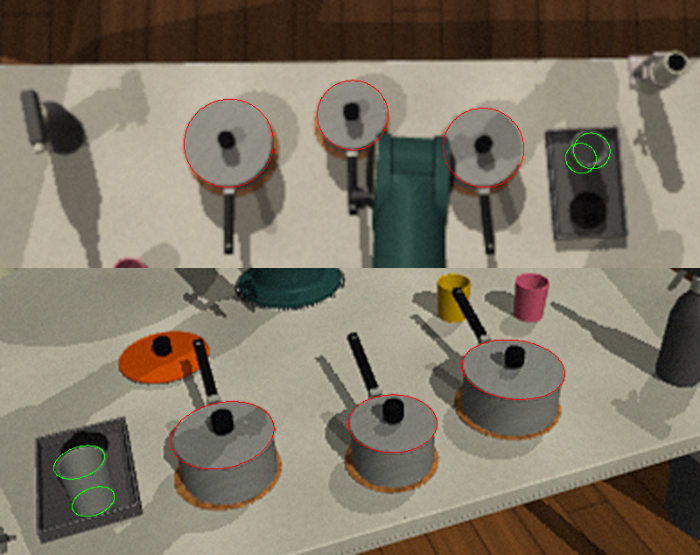

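```bash
python3 -c "
from plant import job_done
print(job_done())"
```

```text
the job is handed in; nothing more can be done
None
```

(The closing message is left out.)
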